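# Ready the autosampler: trim the flow, load the jars, advance the tray

### The job

Lift the blue dust cap off the flow module, turn the sunken trim knob until its white pointer points at the green mark, and put the cap back flat over the well. Stand every waiting amber jar upright in a pocket of the tray, one to a pocket. Once all that is done, swing the red-posted advance lever fully to its stop and let it spring back, leaving the other things on the bench alone.

Things in the scene. Friction and masses are not known exactly. Their poses are not given: they have to be found in the camera images.
- tray: White tray station, fixed. Origin on the bench under the middle of its row of 4 grey pockets. Base 116 mm (x), y = -135 to +225 mm, 30 mm high. Pocket centres x = 0, y = -90, -30, 30, 90 mm; each 46 (x) by 55 mm (y) inside, walls 5 mm thick, floor 30 mm and wall tops 43 mm above the bench. One jar each; grip jars there along the station's x. Advance lever at the +y end.
- lever_pivot (a point): The lever's vertical hinge axis, at x = 0, y = 165 mm of the tray station, 49 mm above the bench.
- lever_post (a point): Top centre of the lever's upright red post: 12 mm diameter, 36 mm tall, its top 87 mm above the bench, on the end of a flat aluminium arm, 85 mm from the pivot. Arm top 57 mm above the bench, so 30 mm of post stand free above it.
- lever (a joint): Advance lever (rad): 0 at rest, 0.9 at its stop. The arm points to the station's -x side, at rest slanting 0.45 rad outward to +y; growing values turn it counter-clockwise seen from above, the post moving to the station's -y, towards the pockets. Sprung: about 1 N at the post to start it, 3.5 N at the stop; springs back by itself when let go.
- module: White flow module with a black band, fixed: 150 (x) x 140 (y) x 55 mm high, origin on the bench under its middle. In the middle of its top is a round well, 76 mm across and 26 mm deep (floor 29 mm above the bench), with the trim knob in its centre.
- scale: Ring of marks printed on the module's top round the well, centred on it; origin at the centre, 55 mm above the bench. Its x axis points from the centre towards the green mark (16 x 8 mm, 47 to 63 mm from the centre); the other marks are grey. How the ring is turned differs from start to start.
- knob_top (a point): Centre of the trim knob's top face, 49 mm above the bench (6 mm below the well's rim). Black round knob, 22 mm diameter, 20 mm tall. The x axis of this point lies along the white pointer line.
- pointer (a point): Outer end of the white pointer line on the knob's top, 10 mm from its axis.
- trim_knob (a joint): Angle of the trim knob (rad), counter-clockwise from above is positive; 0 = pointer along the module's +x; end stops at -2.7 and 2.7. 0.02 N m of friction; stays where it is left. At the start it stands 0.6 to 3.0 rad counter-clockwise of the green mark, so turn it clockwise.
- cap: Blue dust cap: disc 86 mm across, 5 mm thick, under it a grey plug 68 mm across, 4 mm deep, on top a round grip 20 mm across, 22 mm tall. Origin at the centre of the plug's underside, z up; disc underside at 4 mm, its top at 9, grip top at 31 mm. Seated, the disc lies flat on the module and the origin is 51 mm above the bench. 50 g.
- mat: Flat grey mat on the bench, 95 x 95 x 2 mm, fixed: a handy place for the cap meanwhile (any free spot of the bench will do).
- jar0: Squat amber sample jar with an aluminium cap, standing on the bench: 36 mm across, 38 mm tall (glass up to 29 mm, above it the cap, 33 mm across), about 50 g. Origin at the centre of its underside, z up. Two to four of the jars are there.
- jar1: Squat amber sample jar with an aluminium cap, standing on the bench: 36 mm across, 38 mm tall (glass up to 29 mm, above it the cap, 33 mm across), about 50 g. Origin at the centre of its underside, z up. Two to four of the jars are there.
- jar2: Squat amber sample jar with an aluminium cap, standing on the bench: 36 mm across, 38 mm tall (glass up to 29 mm, above it the cap, 33 mm across), about 50 g. Origin at the centre of its underside, z up. Two to four of the jars are there.
- jar3: Squat amber sample jar with an aluminium cap, standing on the bench: 36 mm across, 38 mm tall (glass up to 29 mm, above it the cap, 33 mm across), about 50 g. Origin at the centre of its underside, z up. Two to four of the jars are there.
- beaker: Bystander, leave alone: glass beaker, 64 mm across, 75 mm tall. Origin at its underside.
- reagent_jar: Bystander, leave alone: white reagent jar with a red cap, 66 mm across, 85 mm tall. Origin at its underside.
- septa_box: Bystander, leave alone: green box, 70 x 50 x 30 mm. Origin at its underside.
- screwdriver: Bystander, leave alone: screwdriver lying on the bench, 170 mm long. Origin at its underside.
- notebook: Bystander, leave alone: dark blue notebook, 150 x 105 x 14 mm. Origin at its underside.
- parts_tray: Bystander, leave alone: yellow open tray, 120 x 90 x 35 mm. Origin at its underside.
- tape: Bystander, leave alone: roll of paper tape lying flat, 70 mm across, 20 mm high. Origin at its underside.
Things that resemble listed ones, but are neither listed nor needed, are in the scene too. What is shaped like the jar1 but brown or purple is not meant.

How it is judged (in metres and radians):
On the way, in this order (a step that is already met when the one before it is completed fails the run):
1. the dust cap is off the well (horizontal distance between cap and module above 0.06 m), for 0.2 s.
2. the trim knob points at the green mark and is let go (angle between the x axis of knob_top and the x axis of scale, either way round below 0.12 rad and x of pointer in the frame of scale above 0 m and contact force between the fingers and trim_knob below 0.1 N), for 0.3 s.
3. with the cap back on, the knob set and every jar in a pocket, the lever is at its stop (value of joint lever above 0.84 rad and angle between the x axis of knob_top and the x axis of scale, either way round below 0.12 rad and x of pointer in the frame of scale above 0 m and horizontal distance between cap and module below 0.008 m and z of cap in the frame of module between 0.047 and 0.0535 m and angle between cap's own z axis and vertical below 0.06 rad and x of jar0 in the frame of tray between -0.02 and 0.02 m and y of jar0 in the frame of tray between -0.115 and 0.115 m and z of jar0 in the frame of tray between 0.026 and 0.036 m and angle between each of jar0, jar1, jar2, jar3's own z axis and vertical below 0.1 rad and x of jar1 in the frame of tray between -0.02 and 0.02 m and y of jar1 in the frame of tray between -0.115 and 0.115 m and z of jar1 in the frame of tray between 0.026 and 0.036 m and x of jar2 in the frame of tray between -0.02 and 0.02 m and y of jar2 in the frame of tray between -0.115 and 0.115 m and z of jar2 in the frame of tray between 0.026 and 0.036 m and x of jar3 in the frame of tray between -0.02 and 0.02 m and y of jar3 in the frame of tray between -0.115 and 0.115 m and z of jar3 in the frame of tray between 0.026 and 0.036 m), for 0.1 s.
4. the lever has sprung back (value of joint lever below 0.08 rad), for 0.2 s.
At the end, for the whole second after the job is handed in: Pointer within 0.12 rad of the green mark; cap flat on the module within 8 mm of the well centre; every jar upright (0.1 rad) at rest on a pocket floor; lever back within 0.08 rad of rest, after being swung past 0.84 rad with all the rest done (angle between the x axis of knob_top and the x axis of scale, either way round below 0.12 rad and x of pointer in the frame of scale above 0 m and horizontal distance between cap and module below 0.008 m and z of cap in the frame of module between 0.047 and 0.0535 m and angle between cap's own z axis and vertical below 0.06 rad and x of jar0 in the frame of tray between -0.02 and 0.02 m and y of jar0 in the frame of tray between -0.115 and 0.115 m and z of jar0 in the frame of tray between 0.026 and 0.036 m and angle between each of jar0, jar1, jar2, jar3's own z axis and vertical below 0.1 rad and x of jar1 in the frame of tray between -0.02 and 0.02 m and y of jar1 in the frame of tray between -0.115 and 0.115 m and z of jar1 in the frame of tray between 0.026 and 0.036 m and x of jar2 in the frame of tray between -0.02 and 0.02 m and y of jar2 in the frame of tray between -0.115 and 0.115 m and z of jar2 in the frame of tray between 0.026 and 0.036 m and x of jar3 in the frame of tray between -0.02 and 0.02 m and y of jar3 in the frame of tray between -0.115 and 0.115 m and z of jar3 in the frame of tray between 0.026 and 0.036 m and value of joint lever below 0.08 rad and linear speed of each of cap, jar0, jar1, jar2, jar3 below 0.02 m/s); the robot touches nothing.
It fails at once if a bystander is pushed more than 40 mm (distance of any of beaker, reagent_jar, septa_box, screwdriver, notebook, parts_tray, tape from where it was at the start of the episode above 0.04 m).
Of jar0, jar1, jar2, jar3 only 2 to 4 are there at a start; the rules pass over those that are not, and their reading is None.
At some moment in a run one of jar0, jar1, jar2, jar3 may be knocked a few centimetres aside while the robot is not near it.
It also fails if it takes over 210 s, if anything falls off the work surface, if the arm or the gripper's body presses on something with over 40 N, if the wrist force passes 120 N, or if a joint passes its speed limit or range.

### The arm

A 6-joint arm with a two-finger parallel gripper is mounted at the origin on the work surface. World frame = base frame: x ahead of the robot, y to its left, z up, the work surface at z = 0. Lengths are in m, angles in degrees, forces in N, time in s.
With the tool pointing down it reaches from about 0.35 to 0.875 m from the base axis. Payload 4.2 kg.
Tool frame: the origin (TCP) lies on the centre line of the jaws, within the pads' length; the fingertips stand 25 mm ahead of it and the grasp point (between the pads) lies 6 mm ahead of it; z points along the fingers, y is the line along which they close (so a half turn about z gives the same grasp; the last joint's range is limited). The gripper opens to 87 mm and grips with 3 to 60 N. Pads are 19 mm wide; open, the fingers measure 117 mm over their backs; the gripper's body (75 mm by 190 mm) begins 51 mm behind the grasp point.
Start: joints at [-51.818, 22.042, 0.453, 0, -68.411, -14.817], TCP at [0.248, -0.574, 0.248] pointing down, gripper open.
Joint ranges: [-179.83, 179.83], [-69.29, 118.12], [-61.27, 80.66], [-181.25, 117.63], [-171.15, -9.14], [-177.46, 177.46]. Speed limits (degrees/s): [159.86, 159.86, 180, 180, 180, 180].

### API

Orientations are given as a 3x3 rotation matrix whose columns are the frame's x, y, z axes.
In Python, from station import r gives the robot as it stands.
- The arm moves only by the tool move_arm, never from a script. Its argument "series" is a list of rows, each an object with "grip": the opening, from 0 (shut) to 1 (fully open); "xyz": the shift along the tool's x, y, z in mm, a list of three; "angular": the turn, a rotation vector about the tool's x, y, z in rad, a list of three. A call has 1 to 10 rows; each row is the pose to reach, as a shift and turn from the pose commanded when the call began, along the tool's axes at that moment; what a row does not reach only later rows make up. A row lasts 1/10 s, in which the tool goes at most 50 mm and 8.59 degrees, less where a joint would pass 70% of its speed; a pose out of reach is approached as far as the arm can. A call with a gripper value outside its range is refused whole. The fingers move at their own pace and stop on an object; the grip force is fixed at half the most. Time passes only in rows, so rows that repeat a pose let the fingers close. It gives the time, the measured TCP pose, the force, the opening and the grip force at its end, in the units of the state.
- r.sense(): the state, without advancing time (a new reading comes with each control period).
- r.capture(name): name is "scene" or "top" or "wrist"; returns a dict with "img" (420x560x3 uint8, red, green, blue), "camera_matrix" (3x3 intrinsics, pixels), "rvec" (rotation vector, rad) and "tvec" (3), from world to camera coordinates, as OpenCV has them; the wrist camera has in their place "hand_eye" (4x4, takes a point from camera to tool coordinates, whose origin is the TCP and whose axes are the flange's). Camera axes: x right, y down, z forward; pixel columns grow to the right and rows downward; lengths in m; the calibration is good to about 2 mm. A picture is of the moment at which its call begins: read the wrist's pose just before it. There is no depth.
- r.finish_job(): hands the job in; it is judged then, once.
The state is a dict: "time_s": time; "joints": joint angles; "joint_velocities": joint speeds; "effort": joint torques, N m; "tcp_pos": TCP position; "ee_rot": TCP orientation; "wrist_force": force on the tool from outside, world axes, zero at the start; "moment": the same for the moment, N m; "gripper_width": opening from 0.0 (shut) to 1.0 (fully open); "gripper_force": force on a finger pad.
Only numpy, scipy, OpenCV 4.12 (cv2) and the standard library are available. Lean on these libraries where they do the work, as an engineer would, in place of code of your own. Each camera call takes 0.05 s, during which the arm holds its last target. There are 200 camera calls.

## Working session

There is one attempt and no reset: what is moved stays moved. The work goes in short steps, Python scripts to look and compute and a tool call to move; the robot and the scene stay as the last step left them, time stands still between calls to the robot, and variables do not carry over. Pictures are saved under pics/ and viewed, at most 16 in all, crops included, and the job is handed in when it is done.

Besides the shell and the picture viewer there is one more tool, called as name(argument=value, ...) on one line, values as JSON. move_arm: Moves the arm, as the interface text tells. Its arguments: {"type":"object","properties":{"series":{"type":"array"}},"required":["series"]}

```bash
ls; mkdir -p pics
cat > h.py <<'E'
import numpy as np, cv2
from station import r
def cap(name):
    s=r.sense(); c=r.capture(name); K=np.array(c['camera_matrix'])
    if name=='wrist':
        T=np.eye(4);T[:3,:3]=s['ee_rot'];T[:3,3]=s['tcp_pos'];W=T@np.array(c['hand_eye'])
        R=W[:3,:3];o=W[:3,3]
    else:
        Rc=cv2.Rodrigues(np.array(c['rvec'],float))[0];R=Rc.T;o=-R@np.array(c['tvec'],float).ravel()
    return np.array(c['img']),K,R,o
def ray(v,u,w,z):
    _,K,R,o=v; d=R@np.linalg.inv(K)@[u,w,1]; return o+d*(z-o[2])/d[2]
def proj(v,p):
    _,K,R,o=v; q=K@(R.T@(np.array(p)-o)); return q[:2]/q[2]
def save(v,n,box=None,size=None):
    i=v[0]
    if box: i=i[box[1]:box[3],box[0]:box[2]]
    if size: i=cv2.resize(i,size,interpolation=cv2.INTER_CUBIC)
    cv2.imwrite('pics/'+n+'.png',i[:,:,::-1])
E
python3 - <<'E'
from h import *
for n in('top','scene'):
    v=cap(n);save(v,n+'0',size=(800,600));print(n,v[3],v[2][:,2])
E
```

```text
pics
top [ 0.35708231 -0.07215738  1.3735229 ] [ 0.14487853  0.01146091 -0.98938307]
scene [1.07584143 0.00134205 0.87416657] [-0.56998699 -0.07472153 -0.81824906]
```

View pics/top0.png

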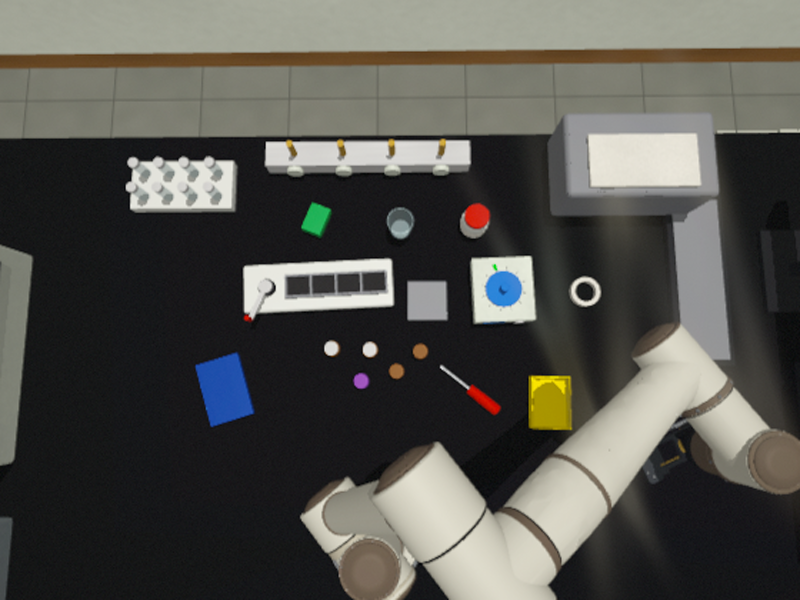

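View pics/scene0.png

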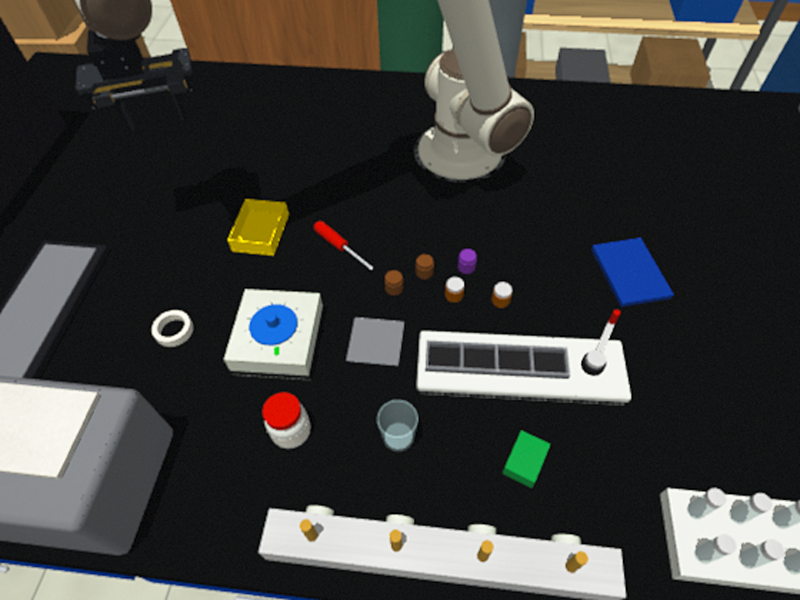

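Top view (800x600): capped amber jars at (331,348) and (370,349). Look-alikes are two all-brown ones at (420,351) and (396,371), and a purple one at (361,381). The blue cap is at (504,289) on the module, the mat at (427,300), the tray at (318,286), the red lever post at (248,318) and the green mark at (495,268). By the description I choose the two aluminium-capped jars.

```bash
cat >> h.py <<'E'
def hsv(v): return cv2.cvtColor(v[0],cv2.COLOR_RGB2HSV)
def blobs(m,amin=20):
    cs,_=cv2.findContours(m.astype(np.uint8),cv2.RETR_EXTERNAL,cv2.CHAIN_APPROX_NONE)
    return [c for c in cs if cv2.contourArea(c)>=amin]
def cen(c):
    M=cv2.moments(c);return M['m10']/M['m00'],M['m01']/M['m00']
E
python3 - <<'E'
from h import *
np.set_printoptions(precision=4,suppress=True)
for n in('top','scene'):
    v=cap(n);H=hsv(v);h,s,w=[H[...,i].astype(int) for i in range(3)]
    def rep(name,m,z,amin=8):
        for c in blobs(m,amin):
            u=cen(c);rc=cv2.minAreaRect(c)
            bx=[ray(v,*p,z)[:2] for p in cv2.boxPoints(rc)]
            print(n,name,np.round(u,1),cv2.contourArea(c),ray(v,*u,z)[:2],'sides',np.linalg.norm(bx[0]-bx[1]),np.linalg.norm(bx[1]-bx[2]),'ang',np.degrees(np.arctan2(*(bx[1]-bx[0])[::-1])),np.degrees(np.arctan2(*(bx[2]-bx[1])[::-1])))
    rep('blue',(h>98)&(h<120)&(s>150)&(w>60),.06,100)
    rep('green',(h>50)&(h<75)&(s>150)&(w>80),.055,5)
    rep('white',(s<50)&(w>150),.04,60)
    rep('grey',(s<50)&(w>90)&(w<=150),.002,300)
    rep('red',((h<6)|(h>174))&(s>170)&(w>80),.087,5)
    rep('brown',(h>6)&(h<16)&(s>120)&(w>50),.03,30)
v=cap('top');save(v,'jarcrop',(200,220,330,290),(780,420))
E
```

```text
top blue [156.8 272.2] 1389.0 [0.3399 0.346 ] sides 0.10639410960916115 0.15087414084777606 ang -75.11729800283128 -162.87166970190836
top blue [352.3 201.8] 429.5 [ 0.5693 -0.2992] sides 0.0802402609199405 0.07774813399001165 ang -90.3515996598827 178.02993051577494
top green [221. 153.] 293.0 [0.742  0.1432] sides 0.07244240646320885 0.055004164251143385 ang -21.6413350572606 -114.10505497158397
top white [246.8 381.9] 111.5 [-0.0068  0.0502] sides 0.14627421768317142 0.05917504611423515 ang -84.73170712903084 -174.3032020295002
top white [347.2 394.4] 3702.5 [-0.0444 -0.268 ] sides 0.18661300005362572 0.287920728855794 ang -0.5986322413832151 -90.06711008751019
top white [250.4 364.4] 312.5 [0.0466 0.0391] sides 0.039877003219920604 0.13188214633117978 ang 0.8414355889490487 -90.06711008751019
top white [227.4 366. ] 491.0 [0.0416 0.113 ] sides 0.13918519882784955 0.10422506244111548 ang -51.45813882819589 -139.31333066026266
top white [394.2 353.2] 2542.0 [ 0.0805 -0.4217] sides 0.18016096813312035 0.1722676658683243 ang -47.00586327288787 -135.64210740317625
top white [300.2 357
[... 8483 characters left out ...]
617 90.49053185731893
scene brown [319.2 207.6] 43.0 [0.4566 0.0185] sides 0.03455189121970943 0.03745396651455916 ang 177.18774306404882 85.00834681886047
scene brown [275.2 197.2] 174.5 [ 0.434  -0.1038] sides 0.03356581075981741 0.05892824608853735 ang 95.97352287810986 6.693894652584723
scene brown [296.8 185.9] 167.0 [ 0.388  -0.0486] sides 0.034224403872988134 0.0613887186331186 ang 95.94155994481308 4.8212719874784415
scene brown [532.8   6.9] 79.0 [-0.6831  0.8501] sides 0.10230469566616075 0.06085201950214381 ang 164.74101334713438 85.02174991903304
scene brown [197.3  22.2] 6144.5 [-0.4329 -0.5364] sides 0.6401793125465974 0.37398300361495607 ang 95.13399702813463 8.057070954108221
```

View pics/jarcrop.png

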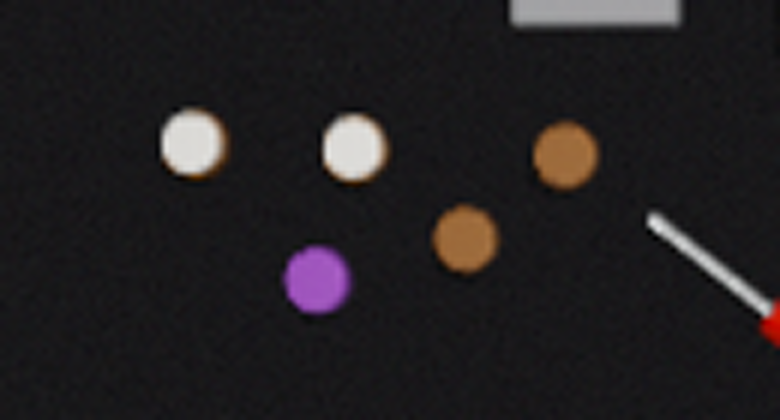

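The crop confirms it: two aluminium-capped amber jars at about (.434,.105) and (.432,.015). The plain brown ones and the purple one are decoys.

```bash
cat >> h.py <<'E'
from scipy.spatial.transform import Rotation as Ro
np.set_printoptions(precision=4,suppress=True)
def goto(x,y,z,yaw=None):
    """shift (mm, tool axes) and turn to TCP target; yaw = world angle (deg) of tool y axis, nearest half turn"""
    s=r.sense();R=np.array(s['ee_rot']);p=np.array(s['tcp_pos'])
    y0=np.degrees(np.arctan2(R[1,1],R[0,1]))
    yw=y0 if yaw is None else yaw
    d=(yw-y0+90)%180-90; t=np.radians(y0+d)
    yv=np.array([np.cos(t),np.sin(t),0]);T=np.c_[np.cross(yv,[0,0,-1]),yv,[0,0,-1]]
    print('now',p,'yaw',round(y0,2),'j6',round(s['joints'][5],1),'w',round(s['gripper_width'],3),'t',s['time_s'],'| shift',np.round(R.T@(np.array([x,y,z])-p)*1e3,1),'turn',np.round(Ro.from_matrix(R.T@T).as_rotvec(),4))
E
python3 - <<'E'
from h import *
print(np.array(r.sense()['ee_rot'])); print(np.array(r.capture('wrist')['hand_eye']))
goto(.54,-.30,.30,90)
E
```

```text
[[-0.918  -0.3966 -0.0005]
 [-0.3966  0.918   0.0009]
 [ 0.0001  0.0011 -1.    ]]
[[ 0.001  -0.9662 -0.2577  0.0706]
 [ 1.      0.0008  0.0008  0.001 ]
 [-0.0006 -0.2577  0.9662 -0.1362]
 [ 0.      0.      0.      1.    ]]
now [ 0.2478 -0.5736  0.2472] yaw 113.36 j6 -14.8 w 1.0 t 0.3 | shift [-376.7  135.3  -52.8] turn [ 0.0007 -0.0002  0.4077]
```

move_arm(series=[{"grip":0.45,"xyz":[0,0,-50],"angular":[0,0,0]},{"grip":0.45,"xyz":[-377,135,-53],"angular":[0,0,0.408]},{"grip":0.45,"xyz":[-377,135,-53],"angular":[0,0,0.408]},{"grip":0.45,"xyz":[-377,135,-53],"angular":[0,0,0.408]},{"grip":0.45,"xyz":[-377,135,-53],"angular":[0,0,0.408]},{"grip":0.45,"xyz":[-377,135,-53],"angular":[0,0,0.408]},{"grip":0.45,"xyz":[-377,135,-53],"angular":[0,0,0.408]},{"grip":0.45,"xyz":[-377,135,-53],"angular":[0,0,0.408]},{"grip":0.45,"xyz":[-377,135,-53],"angular":[0,0,0.408]},{"grip":0.45,"xyz":[-377,135,-53],"angular":[0,0,0.408]}])

```text
time_s: 1.3
tcp_pos: [0.5438, -0.2966, 0.2999]
ee_rot: [[-1.0, -0.005, 0.0], [-0.005, 1.0, 0.001], [-0.0, 0.001, -1.0]]
wrist_force: [-0.1, -0.0, -0.1]
gripper_width: 0.452
gripper_force: 0.0
```

```bash
cat > cap1.py <<'E'
from h import *
import sys
v=cap('wrist');save(v,sys.argv[1],size=(800,600));H=hsv(v);h,s,w=[H[...,i].astype(int) for i in range(3)]
for c in blobs((h>98)&(h<120)&(s>120)&(w>40),500):
    u=cen(c);print('cap',np.round(u),ray(v,*u,.058)[:2])
    P=np.array([ray(v,*p[0],.060)[:2] for p in c]);print('circle',cv2.minEnclosingCircle((P*1000).astype(np.float32)), P.min(0),P.max(0))
for c in blobs((h>50)&(h<75)&(s>120)&(w>60),20):
    u=cen(c);print('green',np.round(u),ray(v,*u,.055)[:2],cv2.contourArea(c))
goto(.57,-.30,.13,90)
E
python3 cap1.py m1
```

```text
cap [275. 204.] [ 0.5689 -0.3002]
circle ((569.505859375, -300.04052734375), 41.44055938720703) [ 0.5289 -0.3408] [ 0.6107 -0.259 ]
green [290. 244.] [ 0.6218 -0.2815] 28.5
now [ 0.5429 -0.2975  0.2999] yaw 90.25 j6 -76.0 w 0.453 t 1.35 | shift [-27.2  -2.7 169.9] turn [ 0.0005 -0.0003  0.0043]
```

View pics/m1.png

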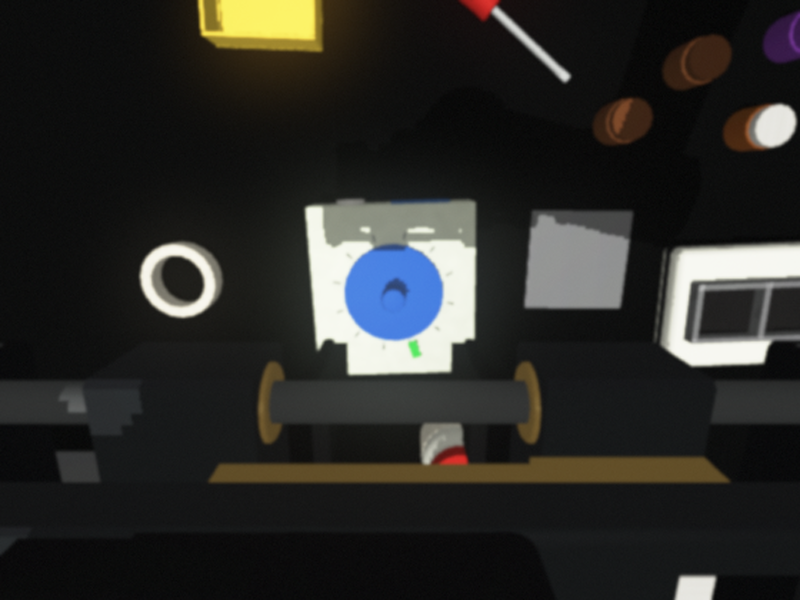

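The picture shows the cap at (394,292), the green mark at (415,348), the mat at (578,260), and the tray at the right. The cap's circle, 83 mm across at (.5695,-.300), agrees with the given size. The green mark lies about 19.5° from +x.

move_arm(series=[{"grip":0.45,"xyz":[-28,-2.5,40],"angular":[0,0,0.004]},{"grip":0.45,"xyz":[-28,-2.5,85],"angular":[0,0,0.004]},{"grip":0.45,"xyz":[-28,-2.5,130],"angular":[0,0,0.004]},{"grip":0.45,"xyz":[-28,-2.5,165],"angular":[0,0,0.004]},{"grip":0.45,"xyz":[-28,-2.5,165],"angular":[0,0,0.004]},{"grip":0.45,"xyz":[-28,-2.5,165],"angular":[0,0,0.004]}])

```text
time_s: 1.95
tcp_pos: [0.5683, -0.3039, 0.1363]
ee_rot: [[-1.0, 0.005, -0.0], [0.005, 1.0, -0.001], [0.0, -0.001, -1.0]]
wrist_force: [1.3, -0.6, 0.7]
gripper_width: 0.448
gripper_force: 0.0
```

```bash
python3 -c "
from h import *
goto(.5695,-.30,.0885,90)"
```

```text
now [ 0.5683 -0.3039  0.1363] yaw 89.74 j6 -76.5 w 0.448 t 1.95 | shift [-1.2  4.  47.8] turn [-0.001  -0.0002 -0.0046]
```

move_arm(series=[{"grip":0.45,"xyz":[-1,3.5,30],"angular":[0,0,0]},{"grip":0.45,"xyz":[-1,3.5,47.5],"angular":[0,0,0]},{"grip":0.45,"xyz":[-1,3.5,47.5],"angular":[0,0,0]},{"grip":0,"xyz":[-1,3.5,47.5],"angular":[0,0,0]},{"grip":0,"xyz":[-1,3.5,47.5],"angular":[0,0,0]},{"grip":0,"xyz":[-1,3.5,47.5],"angular":[0,0,0]},{"grip":0,"xyz":[-1,3.5,47.5],"angular":[0,0,0]},{"grip":0,"xyz":[-1,3.5,47.5],"angular":[0,0,0]}])

```text
time_s: 2.75
tcp_pos: [0.5703, -0.2997, 0.0898]
ee_rot: [[-1.0, 0.004, 0.003], [0.004, 1.0, -0.001], [-0.003, -0.001, -1.0]]
wrist_force: [-0.7, 0.3, 4.8]
gripper_width: 0.22
gripper_force: 30.0
```

```bash
python3 -c "
from h import *
goto(.547,-.121,.14,90)"
```

```text
now [ 0.5703 -0.2997  0.0898] yaw 89.79 j6 -76.9 w 0.22 t 2.75 | shift [ 23.8 178.5 -50.5] turn [-0.0013  0.0025 -0.0036]
```

move_arm(series=[{"grip":0,"xyz":[0,0,-25],"angular":[0,0,0]},{"grip":0,"xyz":[0,0,-50],"angular":[0,0,0]},{"grip":0,"xyz":[6,40,-50],"angular":[0,0,0]},{"grip":0,"xyz":[12,85,-50],"angular":[0,0,0]},{"grip":0,"xyz":[18,130,-50],"angular":[0,0,0]},{"grip":0,"xyz":[24,178,-50],"angular":[0,0,0]},{"grip":0,"xyz":[24,178,-10],"angular":[0,0,0]},{"grip":0,"xyz":[24,178,25],"angular":[0,0,0]},{"grip":0,"xyz":[24,178,40],"angular":[0,0,0]},{"grip":0,"xyz":[24,178,46],"angular":[0,0,0]}])

```text
time_s: 3.75
tcp_pos: [0.5441, -0.1209, 0.0406]
ee_rot: [[-1.0, 0.004, -0.007], [0.004, 1.0, -0.0], [0.007, -0.0, -1.0]]
wrist_force: [-10.5, 8.5, 30.3]
gripper_width: 0.218
gripper_force: 30.0
```

move_arm(series=[{"grip":0,"xyz":[0,0,2],"angular":[0,0,0]},{"grip":0,"xyz":[0,0,3.5],"angular":[0,0,0]},{"grip":0,"xyz":[0,0,3.5],"angular":[0,0,0]},{"grip":0.5,"xyz":[0,0,3.5],"angular":[0,0,0]},{"grip":0.5,"xyz":[0,0,3.5],"angular":[0,0,0]},{"grip":0.5,"xyz":[0,0,3.5],"angular":[0,0,0]},{"grip":0.5,"xyz":[0,0,-40],"angular":[0,0,0]},{"grip":0.5,"xyz":[0,0,-80],"angular":[0,0,0]},{"grip":0.4,"xyz":[0,0,-120],"angular":[0,0,0]}])

```text
time_s: 4.65
tcp_pos: [0.5461, -0.1213, 0.1633]
ee_rot: [[-1.0, 0.004, -0.001], [0.004, 1.0, -0.0], [0.001, -0.0, -1.0]]
wrist_force: [0.3, 0.0, 0.1]
gripper_width: 0.461
gripper_force: 0.0
```

```bash
python3 -c "
from h import *
goto(.53,-.30,.24,90)"
```

```text
now [ 0.5461 -0.1213  0.1633] yaw 89.75 j6 -94.3 w 0.461 t 4.65 | shift [  15.4 -178.7  -76.7] turn [-0.0002 -0.0006 -0.0043]
```

move_arm(series=[{"grip":0.42,"xyz":[4,-45,-30],"angular":[0,0,0]},{"grip":0.42,"xyz":[8,-90,-60],"angular":[0,0,0]},{"grip":0.42,"xyz":[12,-135,-77],"angular":[0,0,0]},{"grip":0.42,"xyz":[15,-179,-77],"angular":[0,0,0]},{"grip":0.42,"xyz":[15,-179,-77],"angular":[0,0,0]},{"grip":0.42,"xyz":[15,-179,-77],"angular":[0,0,0]},{"grip":0.42,"xyz":[15,-179,-77],"angular":[0,0,0]}])

```text
time_s: 5.35
tcp_pos: [0.5303, -0.2996, 0.2385]
ee_rot: [[-1.0, 0.004, -0.001], [0.004, 1.0, 0.001], [0.001, 0.001, -1.0]]
wrist_force: [-0.6, 0.6, 1.4]
gripper_width: 0.423
gripper_force: 0.0
```

```bash
cat > knob.py <<'E'
from h import *
import sys
v=cap('wrist');H=hsv(v);h,s,w=[H[...,i].astype(int) for i in range(3)]
u0=proj(v,[.5695,-.300,.049]);x,y=map(int,u0)
save(v,sys.argv[1],(x-90,y-70,x+90,y+70),(720,560));print('crop origin',x-90,y-70,'x4')
for c in blobs((h>50)&(h<75)&(s>120)&(w>60),20):
    u=cen(c);g=ray(v,*u,.055)[:2];print('green',np.round(u,1),g)
# well outline: dark inside the white top
m=(w<110).astype(np.uint8)
P=[]
m2=np.zeros_like(m);m2[y-70:y+70,x-70:x+70]=m[y-70:y+70,x-70:x+70]
# pointer: white pixels within 12 mm of knob centre
yy,xx=np.mgrid[y-40:y+40,x-40:x+40]
pts=np.array([ray(v,a,b,.049)[:2] for a,b in zip(xx.ravel(),yy.ravel())])
near=np.hypot(*(pts-[.5695,-.300]).T)<.016
val=(w-s)[yy.ravel(),xx.ravel()]
k=near&(w[yy.ravel(),xx.ravel()]>max(120,0.7*w[yy.ravel(),xx.ravel()][near].max()))
q=pts[k];print('pointer px',k.sum(),'max',w[yy.ravel(),xx.ravel()][near].max(),'mean',q.mean(0))
vx,vy,*_=cv2.fitLine((q*1000).astype(np.float32),cv2.DIST_L2,0,.01,.01).ravel();print('line',np.degrees(np.arctan2(vy,vx)),'extent',((q-q.mean(0))@[vx,vy]).min(),((q-q.mean(0))@[vx,vy]).max())
goto(.5695,-.300,.10,90)
E
python3 knob.py k1
```

```text
crop origin 187 159 x4
pointer px 288 max 249 mean [ 0.5736 -0.2991]
line 89.34543 extent -0.015926137931304582 0.014338068755803079
now [ 0.5305 -0.2992  0.2386] yaw 89.82 j6 -76.0 w 0.418 t 5.4 | shift [-39.1  -0.7 138.6] turn [ 0.0004 -0.0008 -0.0031]
```

View pics/k1.png

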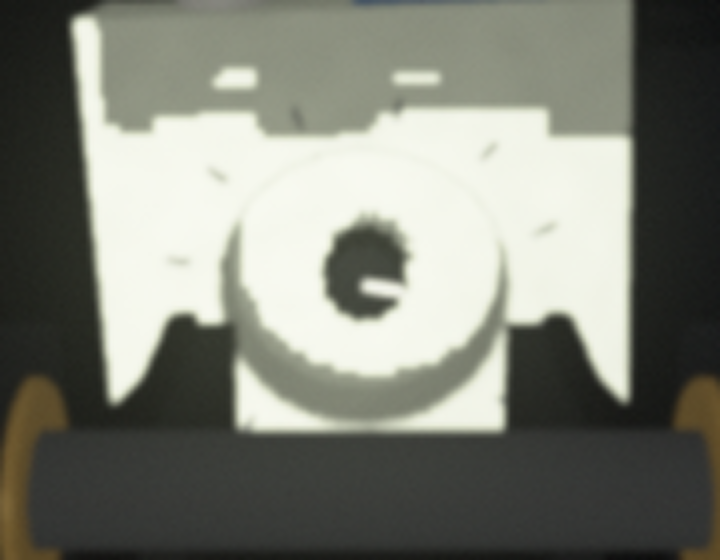

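The well is visible with the green mark hidden by the gripper. The knob centre is near crop (365,286) and the white pointer runs right to (400,291), i.e. about +80° in the world. That calls for a clockwise turn of about 1.06 rad, which fits the 0.6–3.0 rad range.

Run:
```python
from h import *
v=cap('wrist');w=v[0].max(2).astype(float)
a=w[226:238,270:294]
m=(a>130).astype(np.uint8);n,l,st,ce=cv2.connectedComponentsWithStats(m)
print(st,ce)
for i in range(1,n):
    ys,xs=np.nonzero(l==i);q=np.array([ray(v,x+270,y+226,.049)[:2] for x,y in zip(xs,ys)])
    c=q.mean(0);e,V=np.linalg.eigh(np.cov((q-c).T));d=V[:,1];t=(q-c)@d;print(c,np.degrees(np.arctan2(d[1],d[0])),c+d*t.min(),c+d*t.max())
goto(.5695,-.300,.10,120)
```

```text
[[  0   0  18  12 133]
 [  7   0  17  12 146]
 [  0   8   5   4   9]] [[ 6.5564  5.0226]
 [16.637   5.6438]
 [ 1.2222 10.2222]]
[ 0.5726 -0.2902] 81.77153945507199 [ 0.571 -0.301] [ 0.5737 -0.2825]
[ 0.5778 -0.3069] 56.40416793843784 [ 0.5764 -0.309 ] [ 0.5794 -0.3044]
now [ 0.5306 -0.299   0.2388] yaw 89.85 j6 -76.0 w 0.42 t 5.45 | shift [-39.   -0.9 138.7] turn [ 0.0004 -0.0005 -0.5262]
```

move_arm(series=[{"grip":0.42,"xyz":[-39,-0.9,40],"angular":[0,0,-0.15]},{"grip":0.42,"xyz":[-39,-0.9,80],"angular":[0,0,-0.3]},{"grip":0.42,"xyz":[-39,-0.9,120],"angular":[0,0,-0.43]},{"grip":0.42,"xyz":[-39,-0.9,135],"angular":[0,0,-0.526]},{"grip":0.42,"xyz":[-39,-0.9,135],"angular":[0,0,-0.526]},{"grip":0.42,"xyz":[-39,-0.9,135],"angular":[0,0,-0.526]},{"grip":0.42,"xyz":[-39,-0.9,135],"angular":[0,0,-0.526]}])

```text
time_s: 6.15
tcp_pos: [0.5708, -0.3011, 0.1061]
ee_rot: [[-0.867, -0.498, 0.003], [-0.498, 0.867, -0.001], [-0.002, -0.003, -1.0]]
wrist_force: [0.5, -0.2, -0.6]
gripper_width: 0.421
gripper_force: 0.0
```

```bash
python3 -c "
from h import *
goto(.570,-.300,.0615,120)"
```

```text
now [ 0.5708 -0.3011  0.1061] yaw 119.89 j6 -46.7 w 0.421 t 6.15 | shift [ 0.3  1.4 44.6] turn [-0.0029  0.0024 -0.0019]
```

move_arm(series=[{"grip":0.42,"xyz":[0,1,15],"angular":[0,0,0]},{"grip":0.42,"xyz":[0,1,30],"angular":[0,0,0]},{"grip":0.42,"xyz":[0,1,42],"angular":[0,0,0]},{"grip":0.42,"xyz":[0,1,44],"angular":[0,0,0]},{"grip":0.42,"xyz":[0,1,44],"angular":[0,0,0]}])

```text
time_s: 6.65
tcp_pos: [0.5692, -0.3004, 0.0605]
ee_rot: [[-0.867, -0.498, 0.001], [-0.498, 0.867, -0.0], [-0.0, -0.001, -1.0]]
wrist_force: [0.4, 0.4, -0.5]
gripper_width: 0.418
gripper_force: 0.0
```

move_arm(series=[{"grip":0.15,"xyz":[0,0,0],"angular":[0,0,0]},{"grip":0.1,"xyz":[0,0,0],"angular":[0,0,0]},{"grip":0.1,"xyz":[0,0,0],"angular":[0,0,0]},{"grip":0.1,"xyz":[0,0,0],"angular":[0,0,0]}])

```text
time_s: 7.05
tcp_pos: [0.5704, -0.3016, 0.061]
ee_rot: [[-0.867, -0.499, 0.004], [-0.499, 0.867, -0.002], [-0.002, -0.004, -1.0]]
wrist_force: [1.5, -4.3, -0.5]
gripper_width: 0.244
gripper_force: 30.0
```

move_arm(series=[{"grip":0.1,"xyz":[0,0,0],"angular":[0,0,0.14]},{"grip":0.1,"xyz":[0,0,0],"angular":[0,0,0.28]},{"grip":0.1,"xyz":[0,0,0],"angular":[0,0,0.42]},{"grip":0.1,"xyz":[0,0,0],"angular":[0,0,0.56]},{"grip":0.1,"xyz":[0,0,0],"angular":[0,0,0.7]},{"grip":0.1,"xyz":[0,0,0],"angular":[0,0,0.84]},{"grip":0.1,"xyz":[0,0,0],"angular":[0,0,0.98]},{"grip":0.1,"xyz":[0,0,0],"angular":[0,0,1.1]},{"grip":0.1,"xyz":[0,0,0],"angular":[0,0,1.1]},{"grip":0.1,"xyz":[0,0,0],"angular":[0,0,1.1]}])

```text
time_s: 8.05
tcp_pos: [0.5704, -0.3008, 0.061]
ee_rot: [[-0.839, 0.544, 0.004], [0.544, 0.839, -0.001], [-0.004, 0.001, -1.0]]
wrist_force: [2.6, -1.8, 0.5]
gripper_width: 0.239
gripper_force: 30.0
```

move_arm(series=[{"grip":0.42,"xyz":[0,0,0],"angular":[0,0,0]},{"grip":0.42,"xyz":[0,0,0],"angular":[0,0,0]},{"grip":0.42,"xyz":[0,0,0],"angular":[0,0,0]},{"grip":0.42,"xyz":[0,0,-30],"angular":[0,0,0]},{"grip":0.42,"xyz":[0,0,-60],"angular":[0,0,0]},{"grip":0.42,"xyz":[0,0,-100],"angular":[0,0,0]},{"grip":0.42,"xyz":[0,0,-150],"angular":[0,0,0]},{"grip":0.42,"xyz":[0,0,-170],"angular":[0,0,0]}])

```text
time_s: 8.85
tcp_pos: [0.57, -0.3009, 0.2355]
ee_rot: [[-0.838, 0.545, 0.006], [0.545, 0.838, -0.003], [-0.007, 0.001, -1.0]]
wrist_force: [0.1, -0.3, 1.7]
gripper_width: 0.419
gripper_force: 0.0
```

```bash
python3 -c "
from h import *
goto(.51,-.30,.25,90)"
```

```text
now [ 0.57   -0.3009  0.2355] yaw 56.94 j6 -109.7 w 0.419 t 8.85 | shift [ 50.7 -31.9 -14.9] turn [-0.0011  0.0068 -0.577 ]
```

move_arm(series=[{"grip":0.42,"xyz":[25,-16,-15],"angular":[0,0,-0.14]},{"grip":0.42,"xyz":[59,-37,-15],"angular":[0,0.006,-0.28]},{"grip":0.42,"xyz":[59,-37,-15],"angular":[0,0.006,-0.42]},{"grip":0.42,"xyz":[59,-37,-15],"angular":[0,0.006,-0.577]},{"grip":0.42,"xyz":[59,-37,-15],"angular":[0,0.006,-0.577]},{"grip":0.42,"xyz":[59,-37,-15],"angular":[0,0.006,-0.577]},{"grip":0.42,"xyz":[59,-37,-15],"angular":[0,0.006,-0.577]}])

```text
time_s: 9.55
tcp_pos: [0.4992, -0.2989, 0.2447]
ee_rot: [[-1.0, 0.003, -0.007], [0.003, 1.0, 0.002], [0.007, 0.002, -1.0]]
wrist_force: [0.0, 1.3, -0.9]
gripper_width: 0.418
gripper_force: 0.0
```

```bash
python3 knob.py k2
```

```text
crop origin 187 184 x4
green [293.6 300. ] [ 0.6226 -0.2813]
pointer px 245 max 247 mean [ 0.574  -0.2997]
line 88.21144 extent -0.016231969722011828 0.015276336498466568
now [ 0.4993 -0.2989  0.2447] yaw 89.85 j6 -75.2 w 0.419 t 9.6 | shift [-71.1  -1.2 144.2] turn [ 0.002  -0.0065 -0.0026]
```

View pics/k2.png

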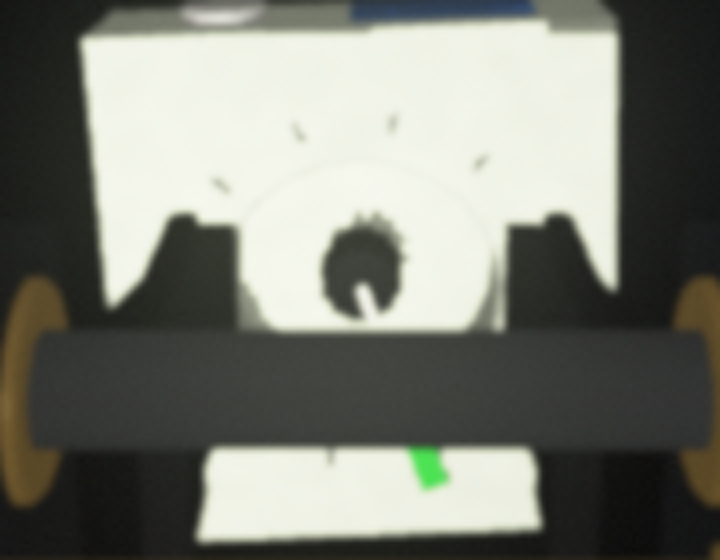

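Run:
```python
from h import *
v=cap('wrist')
i=ray(v,276.5,256.5,.049);o=ray(v,280,262.75,.049);print(i,o,np.linalg.norm(o-i),np.degrees(np.arctan2(*(o-i)[1::-1])))
w=v[0].max(2).astype(float);a=w[253:266,271:287];print(a.astype(int))
g=ray(v,293.6,300,.055)
for c in ([.5695,-.300],[.5705,-.3005],i[:2]): d=g[:2]-c;print(np.degrees(np.arctan2(d[1],d[0])),np.hypot(*d))
H=hsv(v);m=(H[...,0]>50)&(H[...,0]<75)&(H[...,1]>120)&(H[...,2]>60)
ys,xs=np.nonzero(m);q=np.array([ray(v,x,y,.055)[:2] for x,y in zip(xs,ys)]);c=q.mean(0);e,V=np.linalg.eigh(np.cov((q-c).T));print('green axis',np.degrees(np.arctan2(V[1,1],V[0,1])),len(q))
```

```text
[ 0.5717 -0.3007  0.049 ] [ 0.5793 -0.2967  0.049 ] 0.008549868585747215 27.301928747499744
[[ 67  67  66  67  71  73  76  74  68  67  67  66  66  66  72 118]
 [ 66  66  66  69  79 102 120 111  86  69  67  67  66  64  73 116]
 [ 65  66  67  74 105 156 184 170 120  80  66  64  65  65  73 118]
 [ 65  65  67  80 124 191 226 216 162  99  69  64  65  66  82 132]
 [ 67  66  66  79 125 196 233 233 195 126  78  65  64  74 108 167]
 [ 67  64  65  74 109 177 228 237 217 152  87  67  68  90 145 205]
 [ 74  66  64  67  87 147 210 235 227 173 105  72  77 113 177 228]
 [ 88  71  66  65  75 117 187 230 232 196 131  96 111 150 205 236]
 [135 111  91  75  73  98 161 219 235 219 169 146 172 204 230 242]
 [201 180 149 116  95 102 149 211 236 232 210 205 226 236 242 245]
 [236 229 209 182 156 151 175 216 238 240 235 235 241 244 245 245]
 [241 238 233 224 209 205 213 229 239 242 241 242 243 243 243 243]
 [231 230 228 224 219 219 221 226 230 232 231 232 232 232 232 231]]
19.419053388074822 0.05645061436432569
20.24645194883786 0.05567954514222734
20.82953657695693 0.05460946530491167
green axis -158.5307326394606 50
```

Run:
```python
from h import *
v=cap('wrist');w=v[0].max(2).astype(float)
P=[]
for y in range(255,261):
    a=np.clip(w[y,272:282]-90,0,None);a[a<20]=0;P.append(ray(v,272+(a@np.arange(10))/a.sum(),y,.049)[:2])
P=np.array(P);print(P);d=np.polyfit(P[:,0],P[:,1],1);print(np.degrees(np.arctan(d[0])))
goto(.5695,-.300,.1,60)
```

```text
[[ 0.5699 -0.2997]
 [ 0.5711 -0.2999]
 [ 0.5723 -0.2995]
 [ 0.5736 -0.2991]
 [ 0.5748 -0.2988]
 [ 0.576  -0.2983]]
14.16921578584013
now [ 0.4994 -0.299   0.2448] yaw 89.88 j6 -75.1 w 0.419 t 9.7 | shift [-71.   -1.2 144.3] turn [ 0.0003 -0.0066  0.5216]
```

```bash
python3 -c "
from h import *
goto(.547,-.237,.22,20)"
```

```text
now [ 0.4994 -0.299   0.2448] yaw 89.88 j6 -75.1 w 0.419 t 9.7 | shift [-47.6  62.   24.6] turn [-0.0021 -0.0066  1.2197]
```

move_arm(series=[{"grip":0.42,"xyz":[-30,30,10],"angular":[0,0,0.14]},{"grip":0.42,"xyz":[-48,62,25],"angular":[0,0,0.28]},{"grip":0.42,"xyz":[-48,62,25],"angular":[0,0,0.42]},{"grip":0.42,"xyz":[-48,62,25],"angular":[0,0,0.56]},{"grip":0.42,"xyz":[-48,62,25],"angular":[0,0,0.7]},{"grip":0.42,"xyz":[-48,62,25],"angular":[0,0,0.84]},{"grip":0.42,"xyz":[-48,62,25],"angular":[0,0,0.98]},{"grip":0.42,"xyz":[-48,62,25],"angular":[0,0,1.12]},{"grip":0.42,"xyz":[-48,62,25],"angular":[0,0,1.22]},{"grip":0.42,"xyz":[-48,62,25],"angular":[0,0,1.22]}])

```text
time_s: 10.7
tcp_pos: [0.5473, -0.237, 0.2197]
ee_rot: [[-0.342, 0.94, -0.006], [0.94, 0.342, 0.002], [0.004, -0.005, -1.0]]
wrist_force: [0.6, -0.7, -0.4]
gripper_width: 0.419
gripper_force: 0.0
```

```bash
python3 knob.py k3
```

```text
crop origin 189 190 x4
pointer px 162 max 247 mean [ 0.5694 -0.2992]
line 19.272772 extent -0.015352782445927684 0.015015465526956867
now [ 0.5473 -0.237   0.2198] yaw 20.13 j6 -151.9 w 0.419 t 10.75 | shift [-67.2  -0.2 119.5] turn [-0.0021 -0.0062 -1.2195]
```

View pics/k3.png

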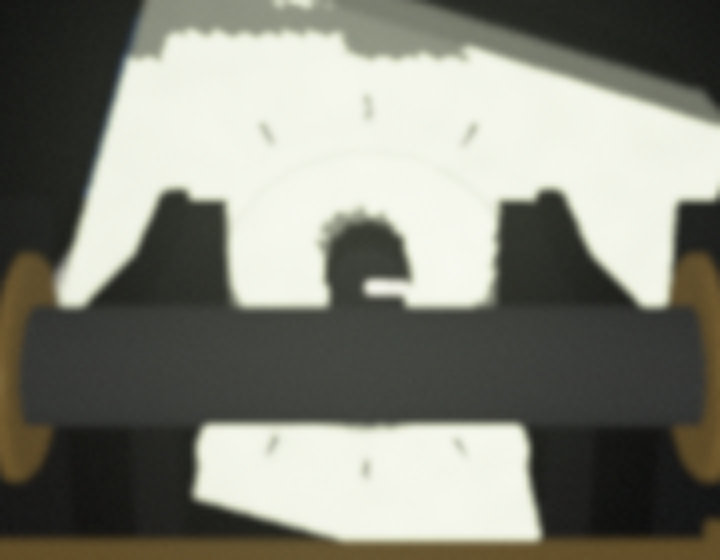

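The pointer (365→405, 288) lies level in this view, i.e. along the tool's y at 20.1°. The ticks straight above and below confirm that the ring is turned to 20°. The knob is set, so next is the cap.

Run:
```python
from h import *
for n in('scene','top'):
    v=cap(n);H=hsv(v);h,s,w=[H[...,i].astype(int) for i in range(3)]
    for c in blobs((h>98)&(h<120)&(s>150)&(w>60),200):
        u=cen(c);p=ray(v,*u,.011);
        if .45<p[0]<.65 and -.4<p[1]<.1: print(n,p,cv2.contourArea(c))
goto(.546,-.121,.10,90)
```

```text
scene [ 0.5466 -0.1201  0.011 ] 674.5
now [ 0.5473 -0.237   0.2198] yaw 20.12 j6 -151.9 w 0.422 t 10.85 | shift [108.9  39.3 120. ] turn [-0.0021 -0.0062 -1.2196]
```

move_arm(series=[{"grip":0.45,"xyz":[40,15,20],"angular":[0,0,-0.14]},{"grip":0.45,"xyz":[80,30,50],"angular":[0,0,-0.28]},{"grip":0.45,"xyz":[109,39,80],"angular":[0,0,-0.42]},{"grip":0.45,"xyz":[109,39,110],"angular":[0,0,-0.56]},{"grip":0.45,"xyz":[109,39,120],"angular":[0,0,-0.7]},{"grip":0.45,"xyz":[109,39,120],"angular":[0,0,-0.84]},{"grip":0.45,"xyz":[109,39,120],"angular":[0,0,-0.98]},{"grip":0.45,"xyz":[109,39,120],"angular":[-0.002,-0.006,-1.12]},{"grip":0.45,"xyz":[109,39,120],"angular":[-0.002,-0.006,-1.22]},{"grip":0.45,"xyz":[109,39,120],"angular":[-0.002,-0.006,-1.22]}])

```text
time_s: 11.85
tcp_pos: [0.546, -0.1211, 0.1002]
ee_rot: [[-1.0, 0.0, 0.0], [0.0, 1.0, -0.0], [-0.0, -0.0, -1.0]]
wrist_force: [0.2, 0.3, -0.1]
gripper_width: 0.451
gripper_force: 0.0
```

```bash
python3 -c "
from h import *
goto(.546,-.121,.0405,90)"
```

```text
now [ 0.546  -0.1211  0.1002] yaw 89.98 j6 -94.1 w 0.451 t 11.85 | shift [-0.   0.1 59.7] turn [-0.0001  0.0002 -0.0003]
```

move_arm(series=[{"grip":0.45,"xyz":[0,0,35],"angular":[0,0,0]},{"grip":0.45,"xyz":[0,0,55],"angular":[0,0,0]},{"grip":0.45,"xyz":[0,0,59],"angular":[0,0,0]},{"grip":0,"xyz":[0,0,59],"angular":[0,0,0]},{"grip":0,"xyz":[0,0,59],"angular":[0,0,0]},{"grip":0,"xyz":[0,0,59],"angular":[0,0,0]},{"grip":0,"xyz":[0,0,59],"angular":[0,0,0]},{"grip":0,"xyz":[0,0,59],"angular":[0,0,0]}])

```text
time_s: 12.65
tcp_pos: [0.5467, -0.1211, 0.0423]
ee_rot: [[-1.0, 0.001, 0.002], [0.001, 1.0, -0.0], [-0.002, -0.0, -1.0]]
wrist_force: [-0.4, 0.4, 4.7]
gripper_width: 0.221
gripper_force: 30.0
```

move_arm(series=[{"grip":0,"xyz":[0,0,-40],"angular":[0,0,0]},{"grip":0,"xyz":[0,0,-85],"angular":[0,0,0]},{"grip":0,"xyz":[-6,-45,-85],"angular":[0,0,0]},{"grip":0,"xyz":[-12,-90,-85],"angular":[0,0,0]},{"grip":0,"xyz":[-18,-135,-85],"angular":[0,0,0]},{"grip":0,"xyz":[-24,-179.5,-85],"angular":[0,0,0]},{"grip":0,"xyz":[-24,-179.5,-65],"angular":[0,0,0]},{"grip":0,"xyz":[-24,-179.5,-60],"angular":[0,0,0]},{"grip":0,"xyz":[-24,-179.5,-60],"angular":[0,0,0]}])

```text
time_s: 13.55
tcp_pos: [0.5685, -0.3001, 0.0997]
ee_rot: [[-1.0, 0.001, -0.003], [0.001, 1.0, 0.001], [0.003, 0.001, -1.0]]
wrist_force: [-0.2, 0.6, -0.2]
gripper_width: 0.222
gripper_force: 30.0
```

```bash
python3 -c "
from h import *
goto(.570,-.3003,.09,90)"
```

```text
now [ 0.5685 -0.3001  0.0997] yaw 89.92 j6 -76.6 w 0.222 t 13.55 | shift [-1.6 -0.2  9.7] turn [ 0.0012 -0.0034 -0.0014]
```

move_arm(series=[{"grip":0,"xyz":[-0.8,0,3],"angular":[0,0,0]},{"grip":0,"xyz":[-0.8,0,6],"angular":[0,0,0]},{"grip":0,"xyz":[-0.8,0,8],"angular":[0,0,0]},{"grip":0,"xyz":[-0.8,0,8.5],"angular":[0,0,0]},{"grip":0,"xyz":[-0.8,0,8.5],"angular":[0,0,0]}])

```text
time_s: 14.05
tcp_pos: [0.5706, -0.3004, 0.0927]
ee_rot: [[-1.0, 0.001, 0.0], [0.001, 1.0, -0.0], [-0.0, -0.0, -1.0]]
wrist_force: [-0.4, -0.2, -0.6]
gripper_width: 0.219
gripper_force: 30.0
```

move_arm(series=[{"grip":0.5,"xyz":[0,0,0],"angular":[0,0,0]},{"grip":0.5,"xyz":[0,0,0],"angular":[0,0,0]},{"grip":0.5,"xyz":[0,0,0],"angular":[0,0,0]},{"grip":0.5,"xyz":[0,0,-40],"angular":[0,0,0]},{"grip":0.5,"xyz":[10,0,-90],"angular":[0,0,0]},{"grip":0.5,"xyz":[20,0,-140],"angular":[0,0,0]},{"grip":0.5,"xyz":[30,0,-190],"angular":[0,0,0]},{"grip":0.6,"xyz":[30,0,-200],"angular":[0,0,0]},{"grip":0.6,"xyz":[30,0,-200],"angular":[0,0,0]}])

```text
time_s: 14.95
tcp_pos: [0.5412, -0.3011, 0.2964]
ee_rot: [[-1.0, 0.001, 0.007], [0.001, 1.0, -0.002], [-0.007, -0.002, -1.0]]
wrist_force: [0.3, -0.8, -0.0]
gripper_width: 0.58
gripper_force: 0.0
```

```bash
python3 cap1.py m2
```

```text
cap [280. 204.] [ 0.5671 -0.2992]
circle ((567.5718383789062, -299.3139343261719), 41.59684753417969) [ 0.5262 -0.3397] [ 0.6086 -0.2585]
green [294. 245.] [ 0.6217 -0.2816] 30.0
now [ 0.5405 -0.3005  0.2934] yaw 89.91 j6 -76.0 w 0.588 t 15.0 | shift [-29.2   0.6 163.4] turn [ 0.      0.0023 -0.0015]
```

View pics/m2.png

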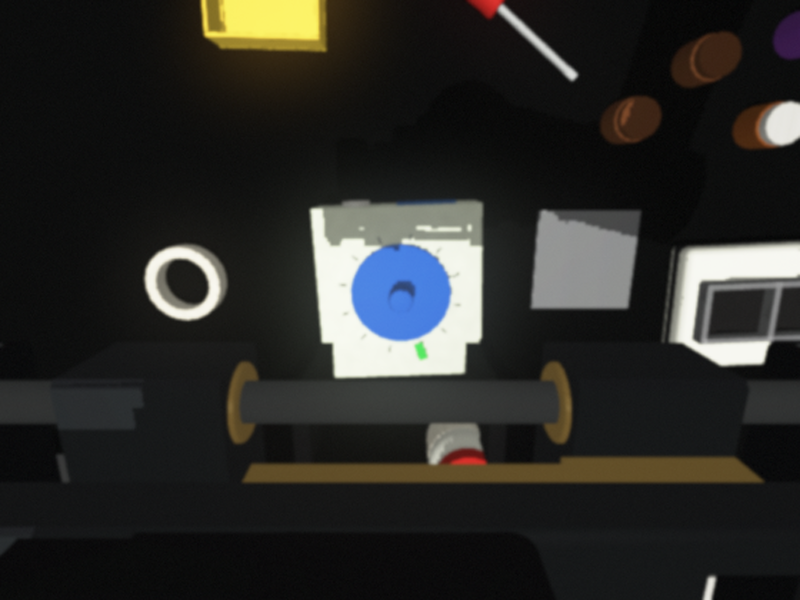

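The cap lies flat and is centred on the module. Next, a look at the tray and the jars.

```bash
python3 -c "
from h import *
goto(.52,.07,.34,94.7)"
```

```text
now [ 0.5405 -0.3005  0.2934] yaw 89.91 j6 -76.0 w 0.588 t 15.0 | shift [ 20.9 370.5 -46.7] turn [-0.      0.0023 -0.0836]
```

move_arm(series=[{"grip":0.6,"xyz":[5,45,-25],"angular":[0,0,0]},{"grip":0.6,"xyz":[10,93,-47],"angular":[0,0,-0.02]},{"grip":0.6,"xyz":[15,140,-47],"angular":[0,0,-0.04]},{"grip":0.6,"xyz":[21,188,-47],"angular":[0,0.002,-0.06]},{"grip":0.6,"xyz":[21,236,-47],"angular":[0,0.002,-0.08]},{"grip":0.6,"xyz":[21,284,-47],"angular":[0,0.002,-0.084]},{"grip":0.6,"xyz":[21,332,-47],"angular":[0,0.002,-0.084]},{"grip":0.6,"xyz":[21,370,-47],"angular":[0,0.002,-0.084]},{"grip":0.6,"xyz":[21,370,-47],"angular":[0,0.002,-0.084]},{"grip":0.6,"xyz":[21,370,-47],"angular":[0,0.002,-0.084]}])

```text
time_s: 16.0
tcp_pos: [0.5193, 0.0702, 0.3372]
ee_rot: [[-0.996, -0.085, -0.006], [-0.085, 0.996, -0.002], [0.006, -0.001, -1.0]]
wrist_force: [0.5, 0.0, 0.4]
gripper_width: 0.599
gripper_force: 0.0
```

Run:
```python
from h import *
v=cap('wrist');save(v,'t1',size=(800,600))
H=hsv(v);h,s,w=[H[...,i].astype(int) for i in range(3)]
for c in blobs((s<60)&(w>140),150):
    u=cen(c)
    for z in(.038,.03): 
        bx=[ray(v,*p,z)[:2] for p in cv2.boxPoints(cv2.minAreaRect(c))];print(np.round(u),cv2.contourArea(c),z,ray(v,*u,z)[:2],np.round(bx,4).tolist())
# dark pockets
for c in blobs((w<60)&(s<140),300):
    u=cen(c); a=cv2.contourArea(c)
    if a<6000:
        q=cv2.boxPoints(cv2.minAreaRect(c));print('dark',np.round(u),a,ray(v,*u,.03)[:2],np.round([ray(v,*p,.043)[:2] for p in q],4).tolist())
```

```text
[320. 215.] 11598.0 0.038 [0.5681 0.1335] [[0.5332, -0.0378], [0.5036, 0.3053], [0.6228, 0.3319], [0.6545, -0.035]]
[320. 215.] 11598.0 0.03 [0.5703 0.1348] [[0.5347, -0.0397], [0.5046, 0.3097], [0.626, 0.3367], [0.6583, -0.0368]]
[149. 183.] 3544.0 0.038 [ 0.5414 -0.1078] [[0.5903, -0.1549], [0.5013, -0.1492], [0.496, -0.0652], [0.5848, -0.0665]]
[149. 183.] 3544.0 0.03 [ 0.5431 -0.111 ] [[0.5929, -0.1589], [0.5022, -0.1532], [0.4968, -0.0676], [0.5873, -0.0689]]
[ 33. 193.] 4037.5 0.038 [ 0.5702 -0.2697] [[0.4965, -0.3058], [0.4895, -0.2245], [0.6498, -0.2381], [0.6575, -0.327]]
[ 33. 193.] 4037.5 0.03 [ 0.5724 -0.2759] [[0.4974, -0.3126], [0.4902, -0.2298], [0.6535, -0.2437], [0.6613, -0.3342]]
[239. 105.] 329.0 0.038 [0.428  0.0111] [[0.4344, -0.009], [0.4084, 0.0117], [0.4221, 0.0313], [0.4486, 0.0107]]
[239. 105.] 329.0 0.03 [0.4276 0.0101] [[0.4341, -0.0104], [0.4076, 0.0108], [0.4216, 0.0307], [0.4485, 0.0097]]
[95. 43.] 239.5 0.038 [ 0.3703 -0.1724] [[0.3465, -0.2064], [0.3426, -0.2025], [0.3931, -0.1389], [0.3973, -0.1429]]
[95. 43.] 239.5 0.03 [ 0.3689 -0.1767] [[0.3446, -0.2114], [0.3406, -0.2074], [0.392, -0.1427], [0.3963, -0.1467]]
```

View pics/t1.png

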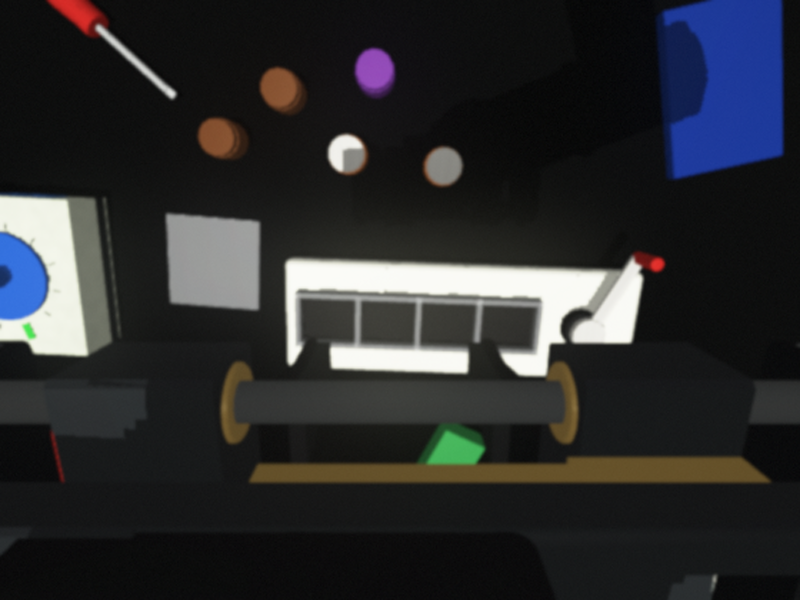

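The tray's pockets are all empty, with dividers at x = 357, 417, 478 in rows 297–350. The jars are at (347,154) and (443,166), and the lever post's top is at (657,264).

Run:
```python
from h import *
v=cap('wrist');k=.7
for n,p in {'d1':(357.5,322),'d2':(417,324),'d3':(478,326),'fl':(297,293),'fr':(541,301),'br':(540,353),'f2':(418,298),'b2':(416.5,350)}.items(): print(n,ray(v,p[0]*k,p[1]*k,.043)[:2])
save(v,'t2',(195,170,395,270),(800,400))
H=hsv(v);h,s,w=[H[...,i].astype(int) for i in range(3)]
for c in blobs(((h<6)|(h>174))&(s>150)&(w>60),15): u=cen(c);print('red',np.round(u),ray(v,*u,.075)[:2])
print('post top',ray(v,658*k,264*k,.087)[:2])
# front wall / base lower-left and right edges of tray (base top z=.03)
for p in [(288,261),(642,272)]: print('basecorner',ray(v,p[0]*k,p[1]*k,.03)[:2])
for n in('top','scene'):
    v=cap(n);H=hsv(v);h,s,w=[H[...,i].astype(int) for i in range(3)]
    for c in blobs((s<60)&(w>100),30):
        u=cen(c);p=ray(v,*u,.038)
        if .38<p[0]<.48 and -.05<p[1]<.18: print(n,p,cv2.contourArea(c))
```

```text
d1 [0.5903 0.0349]
d2 [0.5874 0.094 ]
d3 [0.5844 0.1547]
fl [ 0.5656 -0.0259]
fr [0.5535 0.213 ]
br [0.6076 0.2209]
f2 [0.5607 0.0925]
b2 [0.6149 0.0961]
red [ 40. 320.] [ 0.7468 -0.2534]
red [456. 182.] [0.5007 0.2932]
red [56. 10.] [ 0.3464 -0.1938]
post top [0.5017 0.2931]
basecorner [ 0.5372 -0.0384]
basecorner [0.5187 0.3127]
top [0.4305 0.0151 0.038 ] 65.0
top [0.4335 0.1061 0.038 ] 60.0
scene [0.4368 0.1047 0.038 ] 80.0
scene [0.4326 0.0135 0.038 ] 90.0
```

View pics/t2.png

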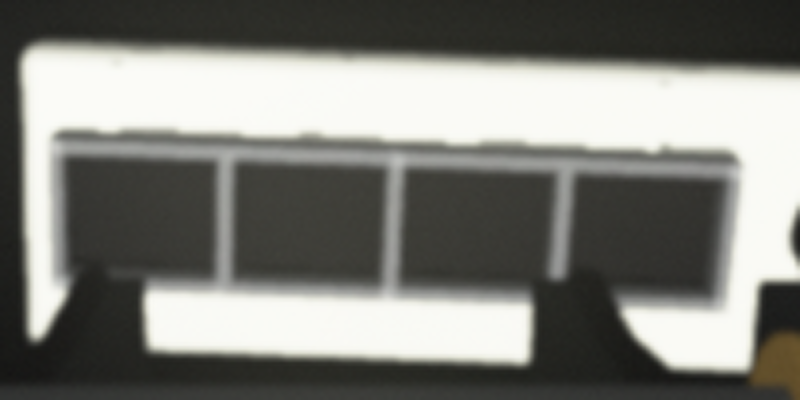

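Run:
```python
from h import *
v=cap('wrist');t=np.radians(2.9);X=np.array([np.cos(t),np.sin(t)]);Y=np.array([-np.sin(t),np.cos(t)])
f=lambda x,y,z:ray(v,195+x/4,170+y/4,z)[:2]
a=f(397,155,.043);b=f(388,300,.043);c=f(400,52,.030);c2=f(395,358,.03)
print('front wall mid +25.5',a+.0255*X,'back outer -28',b-.028*X,'base front +58',c+.058*X,'base back -58',c2-.058*X)
for n,p in {'d1':(224,222),'d2':(393,228),'d3':(559,232),'d1t':(226,160),'d2t':(397,166),'d3t':(564,172)}.items(): print(n,f(*p,.043))
goto(.434,.1055,.12,90)
```

```text
front wall mid +25.5 [0.5876 0.0953] back outer -28 [0.5885 0.0945] base front +58 [0.5858 0.0954] base back -58 [0.5866 0.0987]
d1 [0.5917 0.035 ]
d2 [0.589  0.0952]
d3 [0.5857 0.1543]
d1t [0.5688 0.0343]
d2t [0.5661 0.0944]
d3t [0.5635 0.1533]
now [0.5199 0.0683 0.3392] yaw 94.64 j6 -110.6 w 0.598 t 16.25 | shift [ 81.9  44.1 219.4] turn [-0.0003 -0.0028  0.0809]
```

move_arm(series=[{"grip":0.6,"xyz":[28,15,30],"angular":[0,0,0.03]},{"grip":0.6,"xyz":[55,30,65],"angular":[0,-0.003,0.08]},{"grip":0.6,"xyz":[81,44,100],"angular":[0,-0.003,0.08]},{"grip":0.6,"xyz":[81,44,140],"angular":[0,-0.003,0.08]},{"grip":0.6,"xyz":[81,44,180],"angular":[0,-0.003,0.08]},{"grip":0.6,"xyz":[81,44,219],"angular":[0,-0.003,0.08]},{"grip":0.6,"xyz":[81,44,219],"angular":[0,-0.003,0.08]},{"grip":0.6,"xyz":[81,44,219],"angular":[0,-0.003,0.08]}])

```text
time_s: 17.05
tcp_pos: [0.4358, 0.1062, 0.1213]
ee_rot: [[-1.0, -0.002, 0.001], [-0.002, 1.0, -0.001], [-0.001, -0.001, -1.0]]
wrist_force: [0.5, 0.5, 0.8]
gripper_width: 0.601
gripper_force: 0.0
```

```bash
cat > jars.py <<'E'
from h import *
def jars():
  for n in('top','scene'):
    v=cap(n);H=hsv(v);h,s,w=[H[...,i].astype(int) for i in range(3)]
    for c in blobs((s<60)&(w>90),25):
        u=cen(c);p=ray(v,*u,.038);a=cv2.contourArea(c)
        if .3<p[0]<.5 and -.2<p[1]<.25 and a<150: print(n,p[:2],a)
E
python3 -c "
from jars import *
jars()
goto(.435,.1055,.043,90)"
```

```text
top [ 0.3654 -0.1831] 44.0
top [0.4311 0.015 ] 67.0
scene [0.4367 0.1047] 85.5
scene [0.4327 0.0136] 95.0
scene [0.3364 0.1294] 33.0
scene [ 0.3858 -0.1809] 53.0
now [0.4367 0.107  0.1228] yaw 90.15 j6 -124.6 w 0.598 t 17.15 | shift [ 2.1 -1.7 79.8] turn [0.002  0.0049 0.0026]
```

move_arm(series=[{"grip":0.6,"xyz":[1.5,-1,40],"angular":[0,0,0]},{"grip":0.6,"xyz":[1.5,-1,70],"angular":[0,0,0]},{"grip":0.6,"xyz":[1.5,-1,79],"angular":[0,0,0]},{"grip":0.6,"xyz":[1.5,-1,79],"angular":[0,0,0]},{"grip":0.2,"xyz":[1.5,-1,79],"angular":[0,0,0]},{"grip":0.2,"xyz":[1.5,-1,79],"angular":[0,0,0]},{"grip":0.2,"xyz":[1.5,-1,79],"angular":[0,0,0]},{"grip":0.2,"xyz":[1.5,-1,79],"angular":[0,0,0]}])

```text
time_s: 17.95
tcp_pos: [0.4345, 0.106, 0.043]
ee_rot: [[-1.0, -0.003, 0.003], [-0.003, 1.0, 0.001], [-0.003, 0.001, -1.0]]
wrist_force: [0.1, 1.4, 6.9]
gripper_width: 0.399
gripper_force: 30.0
```

```bash
python3 -c "
from h import *
goto(.5857,.1250,.12,182.9)"
```

```text
now [0.4345 0.106  0.043 ] yaw 90.18 j6 -124.6 w 0.399 t 17.95 | shift [-151.6   18.6  -76.5] turn [0.0036 0.0016 1.5234]
```

move_arm(series=[{"grip":0.2,"xyz":[0,0,-30],"angular":[0,0,0]},{"grip":0.2,"xyz":[0,0,-70],"angular":[0,0,-0.1]},{"grip":0.2,"xyz":[0,0,-80],"angular":[0,0,-0.24]},{"grip":0.2,"xyz":[-30,4,-80],"angular":[0,0,-0.38]},{"grip":0.2,"xyz":[-60,8,-80],"angular":[0,0,-0.52]},{"grip":0.2,"xyz":[-90,12,-80],"angular":[0,0,-0.66]},{"grip":0.2,"xyz":[-120,16,-80],"angular":[0,0,-0.8]},{"grip":0.2,"xyz":[-150,18.6,-80],"angular":[0,0,-0.94]},{"grip":0.2,"xyz":[-151,18.6,-80],"angular":[0,0,-1.08]},{"grip":0.2,"xyz":[-151,18.6,-80],"angular":[0,0,-1.22]}])

```text
time_s: 18.95
tcp_pos: [0.5851, 0.1245, 0.1213]
ee_rot: [[-0.336, -0.942, 0.0], [-0.942, 0.336, -0.0], [-0.0, -0.0, -1.0]]
wrist_force: [-0.5, 0.1, -0.6]
gripper_width: 0.402
gripper_force: 30.0
```

move_arm(series=[{"grip":0.2,"xyz":[0,0,0],"angular":[0,0,-0.14]},{"grip":0.2,"xyz":[0,0,0],"angular":[0,0,-0.28]},{"grip":0.2,"xyz":[0,0,0],"angular":[0,0,-0.4]},{"grip":0.2,"xyz":[0,0,0],"angular":[0,0,-0.4]},{"grip":0.2,"xyz":[0,0,0],"angular":[0,0,-0.4]},{"grip":0.2,"xyz":[0,0,0],"angular":[0,0,-0.4]}])

```text
time_s: 19.55
tcp_pos: [0.5844, 0.1246, 0.1219]
ee_rot: [[0.05, -0.999, 0.001], [-0.999, -0.05, 0.0], [-0.0, -0.001, -1.0]]
wrist_force: [-0.2, 0.7, -0.3]
gripper_width: 0.402
gripper_force: 30.0
```

```bash
python3 -c "
from h import *
goto(.5857,.1250,.0735,182.9)"
```

```text
now [0.5844 0.1246 0.1219] yaw -177.12 j6 -24.7 w 0.402 t 19.55 | shift [-0.4 -1.3 48.4] turn [-0.0009  0.     -0.0003]
```

move_arm(series=[{"grip":0.2,"xyz":[0,-1.3,20],"angular":[0,0,0]},{"grip":0.2,"xyz":[0,-1.3,36],"angular":[0,0,0]},{"grip":0.2,"xyz":[0,-1.3,44],"angular":[0,0,0]},{"grip":0.2,"xyz":[0,-1.3,48],"angular":[0,0,0]},{"grip":0.2,"xyz":[0,-1.3,48],"angular":[0,0,0]}])

```text
time_s: 20.05
tcp_pos: [0.5861, 0.1247, 0.074]
ee_rot: [[0.052, -0.999, 0.001], [-0.999, -0.052, -0.0], [0.0, -0.001, -1.0]]
wrist_force: [-0.4, -0.4, -0.4]
gripper_width: 0.402
gripper_force: 30.0
```

move_arm(series=[{"grip":0.55,"xyz":[0,0,0],"angular":[0,0,0]},{"grip":0.55,"xyz":[0,0,0],"angular":[0,0,0]},{"grip":0.55,"xyz":[0,0,0],"angular":[0,0,0]},{"grip":0.6,"xyz":[0,0,-30],"angular":[0,0,0]},{"grip":0.6,"xyz":[0,0,-75],"angular":[0,0,0]},{"grip":0.6,"xyz":[0,0,-75],"angular":[0,0,0.1]},{"grip":0.6,"xyz":[0,0,-75],"angular":[0,0,0.1]}])

```text
time_s: 20.75
tcp_pos: [0.5863, 0.125, 0.1507]
ee_rot: [[-0.048, -0.999, 0.004], [-0.999, 0.048, 0.002], [-0.002, -0.004, -1.0]]
wrist_force: [-0.2, -0.2, -0.9]
gripper_width: 0.596
gripper_force: 0.0
```

```bash
python3 -c "
from jars import *
jars()
goto(.4318,.0143,.12,90)"
```

```text
top [ 0.3654 -0.1831] 44.0
top [0.4313 0.0153] 69.0
scene [0.4327 0.0136] 95.0
scene [ 0.3858 -0.1809] 53.0
now [0.5852 0.1244 0.1484] yaw 177.34 j6 -30.2 w 0.599 t 20.85 | shift [117.1 148.1  28.4] turn [ 0.0001 -0.0003  1.5244]
```

move_arm(series=[{"grip":0.6,"xyz":[25,30,0],"angular":[0,0,0.14]},{"grip":0.6,"xyz":[55,65,0],"angular":[0,0,0.28]},{"grip":0.6,"xyz":[85,105,0],"angular":[0,0,0.42]},{"grip":0.6,"xyz":[117,148,0],"angular":[0,0,0.56]},{"grip":0.6,"xyz":[117,148,0],"angular":[0,0,0.7]},{"grip":0.6,"xyz":[117,148,10],"angular":[0,0,0.84]},{"grip":0.6,"xyz":[117,148,20],"angular":[0,0,0.98]},{"grip":0.6,"xyz":[117,148,28],"angular":[0,0,1.12]},{"grip":0.6,"xyz":[117,148,28],"angular":[0,0,1.26]},{"grip":0.6,"xyz":[117,148,28],"angular":[0,0,1.4]}])

```text
time_s: 21.85
tcp_pos: [0.4314, 0.0145, 0.1194]
ee_rot: [[-0.993, -0.118, -0.002], [-0.118, 0.993, -0.001], [0.002, -0.001, -1.0]]
wrist_force: [0.3, -0.3, 0.6]
gripper_width: 0.6
gripper_force: 0.0
```

move_arm(series=[{"grip":0.6,"xyz":[0,0,0],"angular":[0,0,0.12]},{"grip":0.6,"xyz":[0,0,0],"angular":[0,0,0.12]},{"grip":0.6,"xyz":[0,0,0],"angular":[0,0,0.12]},{"grip":0.6,"xyz":[0,0,0],"angular":[0,0,0.12]}])

```text
time_s: 22.25
tcp_pos: [0.4322, 0.0148, 0.1204]
ee_rot: [[-1.0, -0.005, 0.0], [-0.005, 1.0, -0.0], [-0.0, -0.0, -1.0]]
wrist_force: [-0.1, 0.2, -0.2]
gripper_width: 0.599
gripper_force: 0.0
```

```bash
python3 -c "
from jars import *
jars()
goto(.432,.0144,.043,90)"
```

```text
top [ 0.3654 -0.1831] 44.0
scene [0.4334 0.0143] 85.0
scene [ 0.3858 -0.1809] 53.0
scene [0.3337 0.0183] 33.5
now [0.4323 0.0149 0.1206] yaw 90.24 j6 -113.4 w 0.599 t 22.35 | shift [ 0.3 -0.4 77.6] turn [-0.0001  0.0007  0.0042]
```

move_arm(series=[{"grip":0.6,"xyz":[0,0,40],"angular":[0,0,0]},{"grip":0.6,"xyz":[0,0,68],"angular":[0,0,0]},{"grip":0.6,"xyz":[0,0,77.5],"angular":[0,0,0]},{"grip":0.6,"xyz":[0,0,77.5],"angular":[0,0,0]},{"grip":0.2,"xyz":[0,0,77.5],"angular":[0,0,0]},{"grip":0.2,"xyz":[0,0,77.5],"angular":[0,0,0]},{"grip":0.2,"xyz":[0,0,77.5],"angular":[0,0,0]},{"grip":0.2,"xyz":[0,0,77.5],"angular":[0,0,0]}])

```text
time_s: 23.15
tcp_pos: [0.4332, 0.0152, 0.0443]
ee_rot: [[-1.0, -0.003, 0.003], [-0.003, 1.0, 0.001], [-0.003, 0.001, -1.0]]
wrist_force: [0.3, 1.7, 5.5]
gripper_width: 0.4
gripper_force: 30.0
```

```bash
python3 -c "
from h import *
goto(.5918,.0051,.12,182.9)"
```

```text
now [0.4332 0.0152 0.0443] yaw 90.18 j6 -113.5 w 0.4 t 23.15 | shift [-158.8  -10.5  -75.2] turn [0.0033 0.002  1.5234]
```

move_arm(series=[{"grip":0.2,"xyz":[0,0,-30],"angular":[0,0,0]},{"grip":0.2,"xyz":[0,0,-70],"angular":[0,0,-0.1]},{"grip":0.2,"xyz":[0,0,-80],"angular":[0,0,-0.24]},{"grip":0.2,"xyz":[-30,-2,-80],"angular":[0,0,-0.38]},{"grip":0.2,"xyz":[-60,-4,-80],"angular":[0,0,-0.52]},{"grip":0.2,"xyz":[-90,-6,-80],"angular":[0,0,-0.66]},{"grip":0.2,"xyz":[-120,-8,-80],"angular":[0,0,-0.8]},{"grip":0.2,"xyz":[-150,-10.5,-80],"angular":[0,0,-0.94]},{"grip":0.2,"xyz":[-159,-10.5,-80],"angular":[0,0,-1.08]},{"grip":0.2,"xyz":[-159,-10.5,-80],"angular":[0,0,-1.22]}])

```text
time_s: 24.15
tcp_pos: [0.5928, 0.0047, 0.123]
ee_rot: [[-0.336, -0.942, 0.001], [-0.942, 0.336, 0.0], [-0.001, -0.001, -1.0]]
wrist_force: [0.6, -0.5, -0.3]
gripper_width: 0.403
gripper_force: 30.0
```

move_arm(series=[{"grip":0.2,"xyz":[0,0,0],"angular":[0,0,-0.14]},{"grip":0.2,"xyz":[0,0,0],"angular":[0,0,-0.28]},{"grip":0.2,"xyz":[0,0,0],"angular":[0,0,-0.4]},{"grip":0.2,"xyz":[0,0,0],"angular":[0,0,-0.4]},{"grip":0.2,"xyz":[0,0,0],"angular":[0,0,-0.4]},{"grip":0.2,"xyz":[0,0,0],"angular":[0,0,-0.4]}])

```text
time_s: 24.75
tcp_pos: [0.5913, 0.0048, 0.1235]
ee_rot: [[0.05, -0.999, 0.001], [-0.999, -0.05, 0.0], [-0.0, -0.001, -1.0]]
wrist_force: [0.0, -0.4, 0.1]
gripper_width: 0.401
gripper_force: 30.0
```

```bash
python3 -c "
from h import *
goto(.5918,.0051,.0745,182.9)"
```

```text
now [0.5913 0.0048 0.1235] yaw -177.12 j6 -13.3 w 0.401 t 24.75 | shift [-0.3 -0.4 49. ] turn [-0.001   0.0001 -0.0004]
```

move_arm(series=[{"grip":0.2,"xyz":[0,-0.4,20],"angular":[0,0,0]},{"grip":0.2,"xyz":[0,-0.4,36],"angular":[0,0,0]},{"grip":0.2,"xyz":[0,-0.4,44],"angular":[0,0,0]},{"grip":0.2,"xyz":[0,-0.4,48.5],"angular":[0,0,0]},{"grip":0.2,"xyz":[0,-0.4,48.5],"angular":[0,0,0]}])

```text
time_s: 25.25
tcp_pos: [0.5921, 0.0049, 0.0751]
ee_rot: [[0.052, -0.999, 0.001], [-0.999, -0.052, -0.0], [0.0, -0.001, -1.0]]
wrist_force: [0.1, 0.3, -0.2]
gripper_width: 0.398
gripper_force: 30.0
```

move_arm(series=[{"grip":0.55,"xyz":[0,0,0],"angular":[0,0,0]},{"grip":0.55,"xyz":[0,0,0],"angular":[0,0,0]},{"grip":0.55,"xyz":[0,0,0],"angular":[0,0,0]},{"grip":0.6,"xyz":[0,0,-30],"angular":[0,0,0]},{"grip":0.6,"xyz":[0,0,-75],"angular":[0,0,0]},{"grip":0,"xyz":[0,0,-120],"angular":[0,0,0.1]},{"grip":0,"xyz":[0,0,-160],"angular":[0,0,0.1]}])

```text
time_s: 25.95
tcp_pos: [0.5919, 0.0048, 0.2376]
ee_rot: [[-0.05, -0.999, 0.003], [-0.999, 0.05, 0.0], [-0.0, -0.003, -1.0]]
wrist_force: [0.6, -0.4, -0.8]
gripper_width: 0.494
gripper_force: 0.0
```

```bash
python3 -c "
from h import *
goto(.50,.10,.30,120)"
```

```text
now [0.5919 0.0048 0.2376] yaw 177.16 j6 -19.0 w 0.494 t 25.95 | shift [-90.6  96.3 -62.6] turn [-0.0025  0.0019  0.9977]
```

Run:
```python
from h import *
v=cap('scene');save(v,'s2',(140,180,460,300),(800,300))
O=np.array([.5872,.0950]);t=np.radians(2.9);M=np.array([[np.cos(t),-np.sin(t)],[np.sin(t),np.cos(t)]])
for n in('scene','top'):
    v=cap(n);H=hsv(v);h,s,w=[H[...,i].astype(int) for i in range(3)]
    for yp in(-.09,.03): print(n,yp,'expected jar top px',proj(v,[*(O+M@[0,yp]),.068]))
goto(.496,.321,.15,182.9)
```

```text
scene -0.09 expected jar top px [311.2774 242.8093]
scene 0.03 expected jar top px [361.2434 245.2174]
top -0.09 expected jar top px [261.007  195.2842]
top 0.03 expected jar top px [225.0804 197.2886]
now [0.5933 0.0051 0.2389] yaw 177.26 j6 -18.9 w 0.365 t 26.1 | shift [-310.7  113.1   88.6] turn [-0.0092  0.0019 -0.0984]
```

View pics/s2.png

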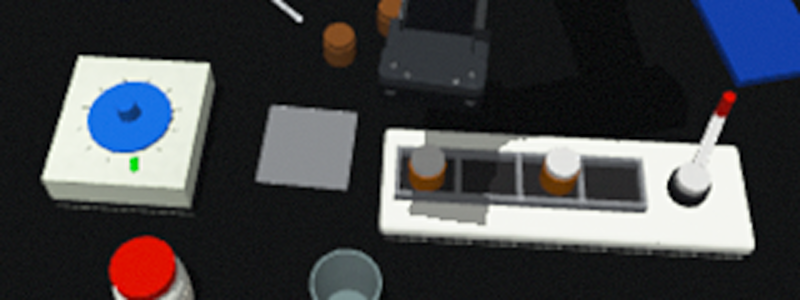

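The cap is flat, and both jars are in pockets at crop (428,165) and (563,165). The second seems about 10 mm off toward the divider, so I'll look closer before working the lever.

```bash
python3 -c "
from h import *
goto(.585,.0,.26,182.9)"
```

```text
now [0.5933 0.0051 0.2389] yaw 177.26 j6 -18.9 w 0.365 t 26.1 | shift [  5.5   7.8 -21.2] turn [-0.0092  0.0019 -0.0984]
```

move_arm(series=[{"grip":0.0,"xyz":[-12,8,-21],"angular":[0,0,-0.098]},{"grip":0.0,"xyz":[-24,8,-21],"angular":[-0.005,0,-0.098]},{"grip":0.0,"xyz":[-24,8,-21],"angular":[-0.005,0,-0.098]},{"grip":0.0,"xyz":[-24,8,-21],"angular":[-0.005,0,-0.098]}])

```text
time_s: 26.5
tcp_pos: [0.5844, 0.0295, 0.2542]
ee_rot: [[0.049, -0.999, -0.007], [-0.999, -0.049, -0.0], [0.0, 0.007, -1.0]]
wrist_force: [-0.2, -0.6, 0.5]
gripper_width: 0.035
gripper_force: 0.0
```

Run:
```python
from h import *
v=cap('wrist')
O=np.array([.5872,.0950]);t=np.radians(2.9);M=np.array([[np.cos(t),-np.sin(t)],[np.sin(t),np.cos(t)]])
H=hsv(v);h,s,w=[H[...,i].astype(int) for i in range(3)]
for yp in(-.09,.03): print(yp,proj(v,[*(O+M@[0,yp]),.068]))
save(v,'j2',size=(800,600))
goto(.496,.321,.15,182.9)
```

```text
-0.09 [271.1595 168.6049]
0.03 [271.8868 276.3354]
now [0.5844 0.0292 0.2542] yaw -177.18 j6 -15.8 w 0.021 t 26.55 | shift [-295.8   73.3  104.7] turn [ 0.0068 -0.0002 -0.0014]
```

View pics/j2.png

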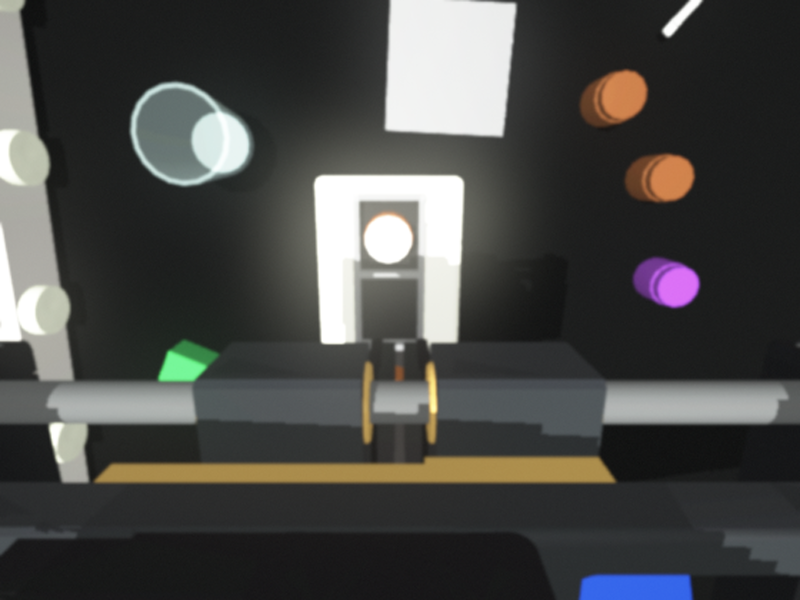

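move_arm(series=[{"grip":0.0,"xyz":[-40,2,0],"angular":[0,0,0]},{"grip":0.0,"xyz":[-80,4,0],"angular":[0,0,0]},{"grip":0.0,"xyz":[-120,6,0],"angular":[0,0,0]},{"grip":0.0,"xyz":[-120,6,0],"angular":[0,0,0]},{"grip":0.0,"xyz":[-120,6,0],"angular":[0,0,0]}])

```text
time_s: 27.05
tcp_pos: [0.5726, 0.1492, 0.2548]
ee_rot: [[0.051, -0.999, -0.006], [-0.999, -0.051, -0.001], [0.001, 0.006, -1.0]]
wrist_force: [-0.5, 0.1, -1.2]
gripper_width: 0.007
gripper_force: 0.0
```

Run:
```python
from h import *
v=cap('wrist')
O=np.array([.5872,.0950]);t=np.radians(2.9);M=np.array([[np.cos(t),-np.sin(t)],[np.sin(t),np.cos(t)]])
print(proj(v,[*(O+M@[0,.03]),.068]))
H=hsv(v)
for c in blobs((H[...,1]<60)&(H[...,2]>150),150):
    u=cen(c);(q,rad)=cv2.minEnclosingCircle(np.array([ray(v,*p[0],.068)[:2]*1000 for p in c],np.float32))
    if rad<30: print(np.round(u),'tray coords',M.T@(np.array(q)/1e3-O),'radius mm',rad)
save(v,'j3',(160,100,400,280),(800,600))
goto(.496,.321,.15,182.9)
```

```text
[265.6288 168.4721]
[  9. 218.] tray coords [0.27   0.0837] radius mm 24.68840789794922
[270. 175.] tray coords [-0.0042  0.0385] radius mm 16.614561080932617
now [0.5726 0.1484 0.255 ] yaw -177.16 j6 -27.3 w 0.006 t 27.1 | shift [-176.2   67.4  105.2] turn [ 0.0057 -0.0007 -0.001 ]
```

View pics/j3.png

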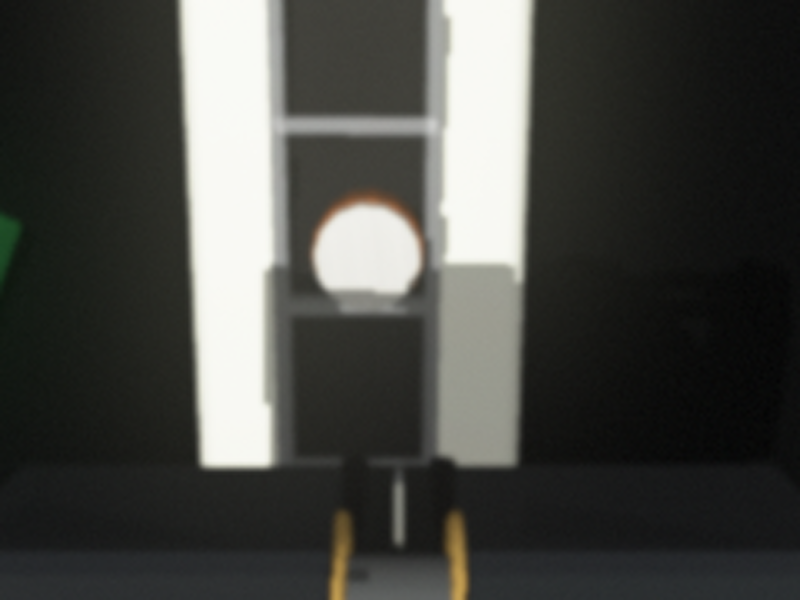

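The jar stands upright inside its pocket at tray (-4, 38) mm, against the divider, with the cap radius correct. That is within limits, so I go on to the lever.

move_arm(series=[{"grip":0.0,"xyz":[-45,17,0],"angular":[0,0,0]},{"grip":0.0,"xyz":[-90,34,0],"angular":[0,0,0]},{"grip":0.0,"xyz":[-133,51,0],"angular":[0.005,0,0]},{"grip":0.0,"xyz":[-177,67,0],"angular":[0.005,0,0]},{"grip":0.0,"xyz":[-177,67,40],"angular":[0.005,0,0]},{"grip":0.0,"xyz":[-177,67,85],"angular":[0.005,0,0]},{"grip":0.0,"xyz":[-177,67,105],"angular":[0.005,0,0]},{"grip":0.0,"xyz":[-177,67,105],"angular":[0.005,0,0]},{"grip":0.0,"xyz":[-177,67,105],"angular":[0.005,0,0]}])

```text
time_s: 28.0
tcp_pos: [0.4977, 0.3215, 0.1518]
ee_rot: [[0.049, -0.999, 0.002], [-0.999, -0.049, 0.0], [0.0, -0.002, -1.0]]
wrist_force: [0.4, -0.1, -0.1]
gripper_width: 0.009
gripper_force: 0.0
```

Run:
```python
from h import *
v=cap('top');H=hsv(v);h,s,w=[H[...,i].astype(int) for i in range(3)]
for c in blobs(((h<6)|(h>174))&(s>150)&(w>70),5):
    u=cen(c);print('red',np.round(u),ray(v,*u,.087)[:2])
goto(.496,.321,.089,182.9)
```

```text
red [338. 280.] [ 0.3143 -0.2432]
red [173. 222.] [0.5006 0.2919]
red [334. 151.] [ 0.7383 -0.2379]
now [0.4981 0.3221 0.1528] yaw -177.19 j6 -45.8 w 0.004 t 28.05 | shift [ 1.1  2.3 63.8] turn [-0.0034  0.0016 -0.0016]
```

move_arm(series=[{"grip":0.0,"xyz":[0,2,30],"angular":[0,0,0]},{"grip":0.0,"xyz":[0,2,55],"angular":[0,0,0]},{"grip":0.0,"xyz":[0,2,63],"angular":[0,0,0]},{"grip":0.0,"xyz":[0,2,63],"angular":[0,0,0]}])

```text
time_s: 28.45
tcp_pos: [0.4952, 0.322, 0.0887]
ee_rot: [[0.05, -0.999, 0.001], [-0.999, -0.05, 0.0], [-0.0, -0.001, -1.0]]
wrist_force: [-0.2, 0.5, 0.2]
gripper_width: 0.008
gripper_force: 0.0
```

move_arm(series=[{"grip":0.0,"xyz":[10,0,0],"angular":[0,0,0]},{"grip":0.0,"xyz":[20,0,0],"angular":[0,0,0]},{"grip":0.0,"xyz":[30,0,0],"angular":[0,0,0]},{"grip":0.0,"xyz":[40,0,0],"angular":[0,0,0]},{"grip":0.0,"xyz":[50,0,0],"angular":[0,0,0]},{"grip":0.0,"xyz":[60,0,0],"angular":[0,0,0]},{"grip":0.0,"xyz":[70,0,0],"angular":[0,0,0]},{"grip":0.0,"xyz":[76,0,0],"angular":[0,0,0]},{"grip":0.0,"xyz":[80,0,0],"angular":[0,0,0]},{"grip":0.0,"xyz":[80,0,0],"angular":[0,0,0]}])

```text
time_s: 29.45
tcp_pos: [0.5002, 0.2427, 0.0888]
ee_rot: [[0.05, -0.999, 0.004], [-0.999, -0.05, 0.002], [-0.002, -0.004, -1.0]]
wrist_force: [2.3, 3.9, -1.1]
gripper_width: 0.004
gripper_force: 1.9
```

Run:
```python
from h import *
for n in('top','scene'):
  v=cap(n);H=hsv(v);h,s,w=[H[...,i].astype(int) for i in range(3)]
  for c in blobs(((h<6)|(h>174))&(s>150)&(w>70),3):
    u=cen(c);p=ray(v,*u,.087 if n=='top' else .075)
    if p[1]>.1: print('red',n,np.round(u),p[:2])
s=r.sense();print(s['tcp_pos'],s['wrist_force'])
```

```text
red scene [403. 219.] [0.5035 0.2265]
[0.5    0.2431 0.0888] [ 3.4229  3.9689 -0.9044]
```

move_arm(series=[{"grip":0.0,"xyz":[3,0,0],"angular":[0,0,0]},{"grip":0.0,"xyz":[6,0,0],"angular":[0,0,0]},{"grip":0.0,"xyz":[8,0,0],"angular":[0,0,0]},{"grip":0.0,"xyz":[8,0,0],"angular":[0,0,0]},{"grip":0.0,"xyz":[8,0,0],"angular":[0,0,0]}])

```text
time_s: 30.05
tcp_pos: [0.5016, 0.2366, 0.089]
ee_rot: [[0.052, -0.999, 0.007], [-0.999, -0.052, 0.005], [-0.004, -0.007, -1.0]]
wrist_force: [6.3, 6.1, -3.7]
gripper_width: 0.009
gripper_force: 4.0
```

move_arm(series=[{"grip":0.0,"xyz":[2,0,0],"angular":[0,0,0]},{"grip":0.0,"xyz":[4,0,0],"angular":[0,0,0]},{"grip":0.0,"xyz":[4,0,0],"angular":[0,0,0]},{"grip":0.0,"xyz":[4,0,0],"angular":[0,0,0]}])

```text
time_s: 30.45
tcp_pos: [0.5028, 0.2337, 0.0891]
ee_rot: [[0.052, -0.999, 0.009], [-0.999, -0.052, 0.007], [-0.006, -0.01, -1.0]]
wrist_force: [7.0, 7.5, -5.4]
gripper_width: 0.007
gripper_force: 5.3
```

Run:
```python
from h import *
v=cap('scene');H=hsv(v);h,s,w=[H[...,i].astype(int) for i in range(3)]
for c in blobs(((h<6)|(h>174))&(s>150)&(w>70),3):
    u=cen(c);p=ray(v,*u,.075)
    if p[1]>.1: print('red',np.round(u,1),p[:2])
print('stop px',proj(v,[.5044,.2189,.087]),proj(v,[.5044,.2189,.07]))
s=r.sense();print(s['tcp_pos'],s['wrist_force'])
save(v,'l1',(340,170,460,260),(800,600))
```

```text
red [399.  220.2] [0.5077 0.2172]
stop px [400.7869 216.4702] [399.1748 220.3394]
[0.5028 0.2337 0.0891] [ 8.0598  7.2345 -5.2652]
```

View pics/l1.png

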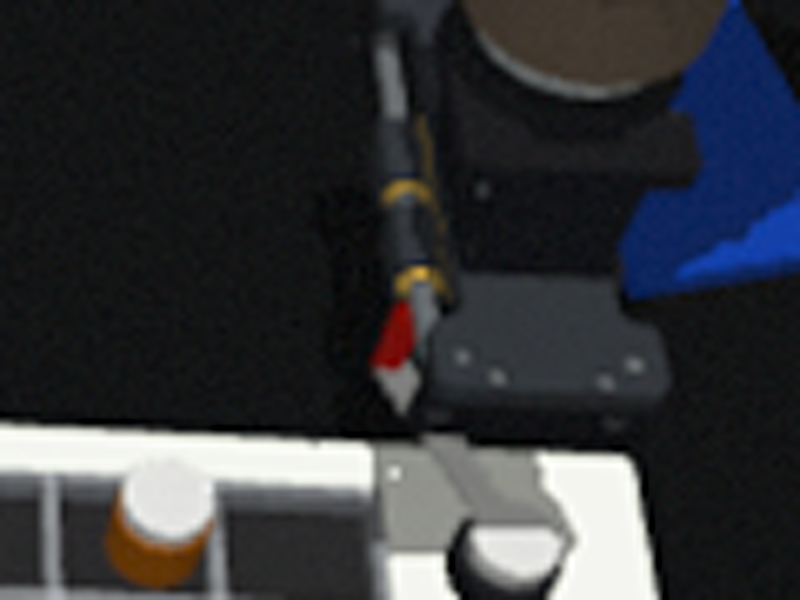

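move_arm(series=[{"grip":0.0,"xyz":[3,0,0],"angular":[0,0,0]},{"grip":0.0,"xyz":[6,0,0],"angular":[0,0,0]},{"grip":0.0,"xyz":[6,0,0],"angular":[0,0,0]},{"grip":0.0,"xyz":[6,0,0],"angular":[0,0,0]}])

```text
time_s: 30.9
tcp_pos: [0.5034, 0.2321, 0.0893]
ee_rot: [[0.053, -0.999, 0.013], [-0.999, -0.052, 0.014], [-0.013, -0.013, -1.0]]
wrist_force: [3.0, 21.9, -7.6]
gripper_width: 0.007
gripper_force: 11.8
```

A hard stop: 22 N with hardly any travel. Back off and let the lever spring back.

move_arm(series=[{"grip":0.0,"xyz":[-15,0,0],"angular":[0,0,0]},{"grip":0.0,"xyz":[-30,0,0],"angular":[0,0,0]},{"grip":0.0,"xyz":[-45,0,0],"angular":[0,0,0]},{"grip":0.0,"xyz":[-60,0,0],"angular":[0,0,0]},{"grip":0.0,"xyz":[-75,0,0],"angular":[0,0,0]},{"grip":0.0,"xyz":[-90,0,0],"angular":[0,0,0]},{"grip":0.0,"xyz":[-108,0,0],"angular":[0,0,0]},{"grip":0.0,"xyz":[-115,0,-40],"angular":[0,0,0]},{"grip":0.0,"xyz":[-115,0,-80],"angular":[0,0,0]},{"grip":0.0,"xyz":[-115,0,-120],"angular":[0,0,0]}])

```text
time_s: 31.9
tcp_pos: [0.4933, 0.3395, 0.2092]
ee_rot: [[0.05, -0.999, -0.0], [-0.999, -0.05, -0.002], [0.002, 0.0, -1.0]]
wrist_force: [0.4, 0.5, -0.6]
gripper_width: 0.005
gripper_force: 0.0
```

move_arm(series=[{"grip":0.0,"xyz":[0,0,-50],"angular":[0,0,0]},{"grip":0.0,"xyz":[0,0,-60],"angular":[0,0,0]},{"grip":0.0,"xyz":[0,0,-60],"angular":[0,0,0]},{"grip":0.0,"xyz":[0,0,-60],"angular":[0,0,0]}])

```text
time_s: 32.3
tcp_pos: [0.4928, 0.3388, 0.2667]
ee_rot: [[0.05, -0.999, -0.002], [-0.999, -0.05, -0.001], [0.001, 0.002, -1.0]]
wrist_force: [-0.2, 0.2, -0.3]
gripper_width: 0.007
gripper_force: 0.0
```

Run:
```python
from h import *
v=cap('scene');H=hsv(v);h,s,w=[H[...,i].astype(int) for i in range(3)]
for c in blobs(((h<6)|(h>174))&(s>150)&(w>70),3):
    u=cen(c);p=ray(v,*u,.075)
    if p[1]>.1: print('red',np.round(u,1),p[:2])
s=r.sense();print(s['tcp_pos'],s['wrist_force'],s['time_s'])
save(v,'end',(140,170,460,310),(800,350))
```

```text
red [430.  220.8] [0.5013 0.2931]
[0.4928 0.3386 0.266 ] [-0.053   0.5537 -0.1899] 32.35
```

View pics/end.png

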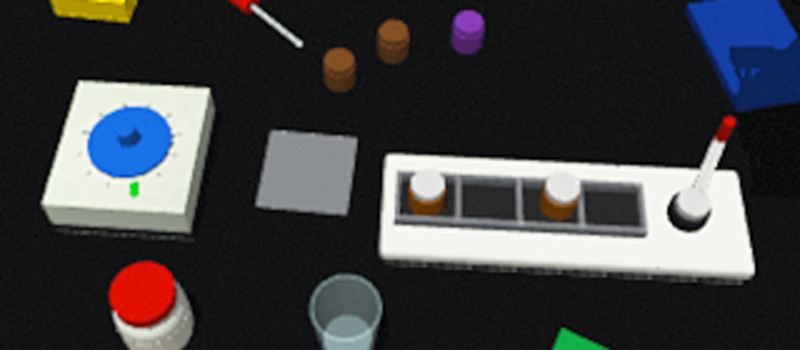

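The lever post is back at its rest pixel (430,221), the cap is flat at (130,140), and both jars are upright in pockets at (428,190) and (562,192). Handing in.

```bash
python3 -c "
from station import r
print(r.finish_job())"
```

```text
the job is handed in; nothing more can be done
None
```

I handed the job in after about 32 s of robot time: the knob points at the green mark, the cap is back flat on the module, both amber jars stand upright in tray pockets, and the lever went to its stop and sprang back. The hand-in call gave no verdict.

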